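Lift a toasted sandwich out of the contact grill on a tined turner

ROBOT

A 6-joint arm with a two-finger parallel gripper is mounted at the origin on a cart in front of the work surface, level with it; the furniture and walls round the work are solid. World frame = base frame: x ahead of the robot, y to its left, z up, the work surface at z = 0. Lengths are in m, angles in degrees, forces in N, time in s.
With the tool pointing down it reaches from about 0.35 to 0.8 m from the base axis. Payload 7.3 kg.
Tool frame: the origin (TCP) lies midway between the tips of the shut fingers; the grasp point (between the pads) lies 19 mm behind it; z points along the fingers, y is the direction in which the jaws open and shut (so a half turn about z gives the same grasp; the last joint's range is limited). The gripper opens to 85 mm and grips with 20 to 120 N. Pads are 22 mm wide; open, the fingers measure 114 mm over their backs; the gripper's body (76 mm by 85 mm) begins 54 mm behind the grasp point. The pads swing forward as they close: fully open they stand 13 mm farther back than shut.
Start: joints at [-84.683, 19.595, 87.324, -0, 73.075, -8.365], TCP at [0.124, -0.51, 0.197] pointing down, gripper open.
Joint ranges: [-145.02, 145.02], [-44.19, 115.74], [2.07, 154.8], [-57.11, 237.11], [16.16, 152.29], [-177.93, 177.93]. Speed limits (degrees/s): [147.25, 147.25, 180, 180, 180, 180].

INTERFACE

Orientations are given as a 3x3 rotation matrix whose columns are the frame's x, y, z axes.
In Python, from station import manip gives the robot as it stands.
- The arm moves only by the tool apply_moves, never from a script. Its argument "plan" is a list of rows, each a list of 7 numbers: the shift along the tool's x, y, z in units of 40 mm (1.0 is 40 mm), then the turn, a rotation vector about the tool's x, y, z in units of 6 degrees (1.0 is 6 degrees), then the opening, from -1 (shut) to 1 (fully open). A call has 1 to 20 rows; each row is the pose to reach, as a shift and turn from the pose commanded when the call began, along the tool's axes at that moment; what a row does not reach only later rows make up. A row lasts 1/12 s, in which the tool goes at most 41.7 mm and 7.16 degrees, less where a joint would pass 70% of its speed; a pose out of reach is approached as far as the arm can. A call with a gripper value outside its range is refused whole. The fingers move at their own pace and stop on an object; the grip force is fixed at half the most. Time passes only in rows, so rows that repeat a pose let the fingers close. It gives the time, the measured TCP pose, the force and the opening at its end, in the units of the state.
- manip.observe(): the state, without advancing time (a new reading comes with each control period).
- manip.snapshot(name): name is "side" or "top"; returns a dict with "pixels" (420x560x3 uint8, blue, green, red), "intrinsics" (3x3 intrinsics, pixels), "R" (3x3) and "t" (3): a world point X has camera coordinates R X + t. Camera axes: x right, y down, z forward; pixel columns grow to the right and rows downward; lengths in m; the calibration is good to about 2 mm. A picture is of the moment at which its call begins. There is no depth.
- manip.finish_job(): hands the job in, once; it reports no verdict.
The state is a dict: "t": time; "joint_pos": joint angles; "qvel": joint speeds; "tau": joint torques, N m; "tcp_pos": TCP position; "ee_rot": TCP orientation; "wrist_force": force on the tool from outside, world axes, zero at the start; "moment": the same for the moment, N m; "gripper_width": opening from 0.0 (shut) to 1.0 (fully open).
Only numpy, scipy, OpenCV 4.12 (cv2) and the standard library are available. Lean on these libraries where they do the work, as an engineer would, in place of code of your own. Each camera call takes 0.05 s, during which the arm holds its last target.

TASK

The sandwich in the contact grill is toasted: open the lid until it stands up, slide the grill turner's tines along the grooves right under the sandwich while it still lies on the ribs, and lift it out. Finish while still holding the turner by its handle, the sandwich level and steady on the tines about 10 cm or more above the ribbed plate, lid left open. Never touch the hot sandwich with the gripper, and leave the plate, mug, mustard bottle and salt shaker where they stand.

Things in the scene. Friction and masses are not known exactly. Their poses are not given: they have to be found in the camera images.
- grill: black contact grill (sandwich press), fixed, 200 mm wide, 196 mm deep, 140 mm high shut. Origin: centre of its underside, on the worktop. x points from its open front to the hinge at its back, y across, z up. The lid's hinge axis runs along y through x = 95 mm, z = 112 mm. The base's front face is at x = -96 mm.
- grill_plate (a point): centre of the ribbed plate, level with the rib tops, 70 mm over the worktop (grill's axes). Ribs along x from -66 to +68 mm, 6 mm wide, at y = 0, +-26, +-52, +-78 mm. Grooves between: 20 mm wide, 16 mm deep, centred at y = +-13, +-39, +-65 mm, open to the front (nothing there stands above the groove floors), shut by a wall at x = 76 mm.
- grill_lid (a joint): angle of the grill's lid about its hinge: 0 shut (level), grows as it opens upward, 1.57 standing straight up, stop at 1.7. Starts nearly shut. Its hinge is stiff: it stays where it is left; lifting it takes about 5 N at the handle.
- lid_handle (a point): middle of the lid's handle, a black round bar 15 mm thick along the grill's y, 217 mm from the hinge axis (10 mm above it when shut), held off the lid's front edge by two arms 124 mm apart; 38 mm are clear between bar and lid. Shut, it lies at x = -122 mm, z = 122 mm from the grill's origin.
- sandwich_center (a point): centre (half-way up) of the loose toasted sandwich, a rigid slab 100 x 104 mm and 28 mm thick, about 0.12 kg, lying on the ribs of the grill: golden brown with dark stripes. Its x axis points roughly along the grill's x, z up. Centre 84 mm above the worktop at the start.
- turner_grip (a point): grip point of the loose grill turner (0.14 kg), half-way up its level black handle, 37 mm over the worktop at the start. x points along it to the tines, z up. Handle from 85 mm behind to 45 mm before this point, 22 mm wide, 26 mm high; a thin steel hook bends down from its back end to the worktop; a steel neck slopes down from its front end to the cross-bar.
- turner_blade (a point): middle of the turner's tined part, midway in its 3.6 mm thickness: 152 mm before turner_grip, 35 mm below it, same axes. Four steel tines along x, 8 mm wide, at y = +-13 and +-39 mm, reach 55 mm before it; a cross-bar 87 mm wide joins them 53 to 67 mm behind it.
- plate: white dinner plate, 190 mm across, 20 mm high, origin under its centre; to be left alone
- mug: pale mug with a heart, 106 x 73 x 88 mm, origin under its centre; to be left alone
- mustard: squeeze bottle of mustard with a white cap, 50 x 81 x 199 mm, origin under its centre; to be left alone
- salt: salt shaker with a grey top, 44 mm wide, 90 mm high, origin under its centre; to be left alone

How it is judged:
By the outcome, as a careful person would: the job done as asked, in the order asked, and still so for the second after the job is handed in, while the arm keeps its last pose, push and grip.
It also fails if it takes over 58 s, if anything falls off the work surface, if the arm or the gripper's body presses on something with over 40 N, if the wrist force passes 120 N, or if a joint passes its speed limit or range.

## Working session

There is one attempt and no reset: what is moved stays moved. The work goes in short steps, Python scripts to look and compute and a tool call to move; the robot and the scene stay as the last step left them, time stands still between calls to the robot, and variables do not carry over. Pictures are saved under pics/ and viewed, and the job is handed in when it is done.

Besides the shell and the picture viewer there is one more tool, called after "Emit:" as name(argument=value, ...), one argument or row to a line, values as JSON. apply_moves: Moves the arm, as the interface text tells. Its arguments: {"type":"object","properties":{"plan":{"type":"array"}},"required":["plan"]}

```bash
mkdir -p pics; ls
cat > h.py <<'E'
import numpy as np, cv2
from station import manip
def snap(name,f):
    s=manip.snapshot(name); cv2.imwrite('pics/'+f,s['pixels']); np.savez('pics/'+f+'.npz',**{k:np.array(v) for k,v in s.items()}); return s
def load(f): return np.load('pics/'+f+'.npz')
def proj(s,X):
    c=s['R']@np.array(X)+s['t']; p=s['intrinsics']@c; return p[:2]/p[2]
def ray(s,u,v):
    d=s['R'].T@np.linalg.inv(s['intrinsics'])@np.array([u,v,1.]); o=-s['R'].T@s['t']; return o,d
def onz(s,u,v,z):
    o,d=ray(s,u,v); return o+d*(z-o[2])/d[2]
E
python3 - <<'E'
from h import *
for n in('side','top'):
    s=snap(n,n+'0.png'); print(n,-np.array(s['R']).T@s['t'],s['intrinsics'])
print(manip.observe())
E
```

```text
pics
side [ 0.65537691 -1.05716459  0.69506201] [[516.82813699   0.         293.61677245]
 [  0.         516.82813699 217.43311155]
 [  0.           0.           1.        ]]
top [0.35421868 0.13512173 1.07074971] [[460.62412902   0.         284.48004166]
 [  0.         460.62412902 208.84635416]
 [  0.           0.           1.        ]]
{'t': 0.1, 'joint_pos': array([-8.46839555e+01,  1.96323041e+01,  8.73704750e+01,  2.74517575e-04,
        7.30736360e+01, -8.36350632e+00]), 'qvel': array([-0.05925659, -0.17972549, -0.19512498, -0.02435873, -0.16580683,
        0.03139256]), 'tau': array([ 1.87279089e-03, -4.34447229e+01, -2.46491289e+01, -1.01522719e-04,
        4.65045538e-03,  1.49753873e-05]), 'tcp_pos': array([ 0.12415998, -0.50971018,  0.19650456]), 'ee_rot': array([[ 9.71633930e-01,  2.36489942e-01, -1.19002138e-04],
       [ 2.36489889e-01, -9.71633042e-01,  1.32838359e-03],
       [ 1.98522949e-04, -1.31884537e-03, -9.99999111e-01]]), 'wrist_force': array([0.11158093, 0.25818609, 0.85862105]), 'moment': array([-0.00913254, -0.0379288 , -0.00418593]), 'gripper_width': 1.0014712464684263}
```

View pics/side0.png

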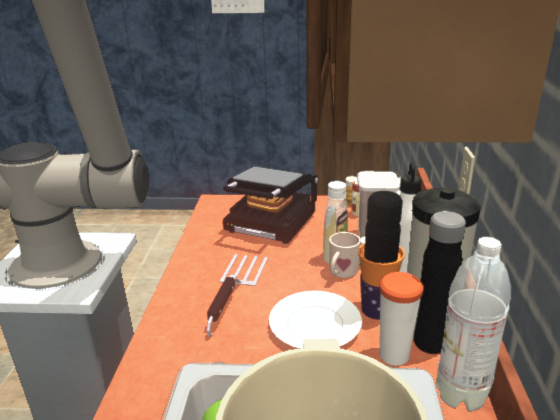

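View pics/top0.png

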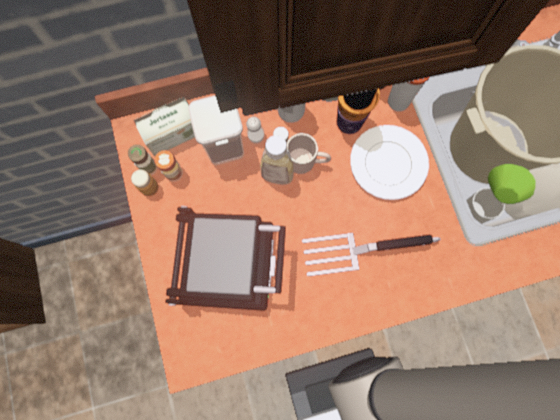

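Run:
```python
from h import *
a=cv2.imread('pics/top0.png'); 
cv2.imwrite('pics/t0a.png',cv2.resize(a[190:330,150:310],None,fx=5,fy=4.2857,interpolation=cv2.INTER_CUBIC)[:, :])
cv2.imwrite('pics/t0b.png',cv2.resize(a[215:295,290:450],None,fx=5,fy=5,interpolation=cv2.INTER_CUBIC))
a=cv2.imread('pics/side0.png'); 
cv2.imwrite('pics/s0a.png',cv2.resize(a[160:340,190:370],None,fx=3.3,fy=3.3,interpolation=cv2.INTER_CUBIC))
```

```text
(no output)
```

View pics/t0a.png

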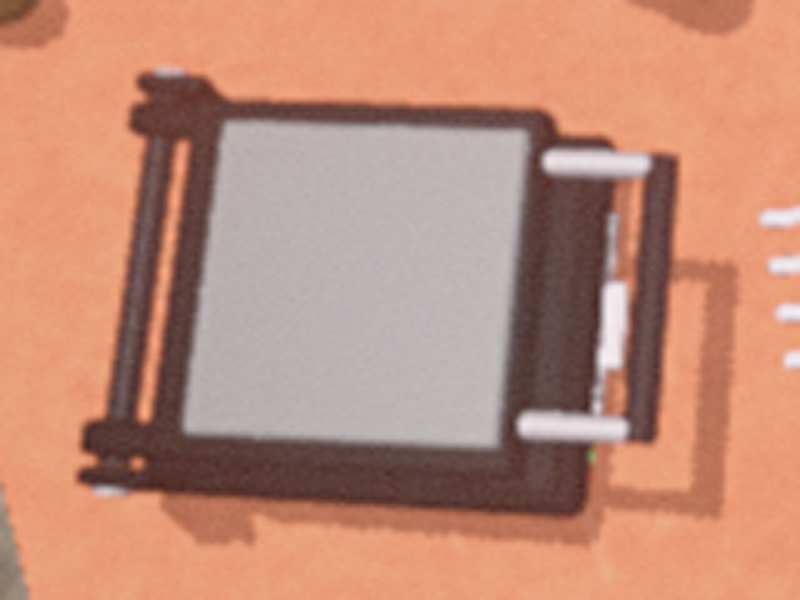

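View pics/t0b.png

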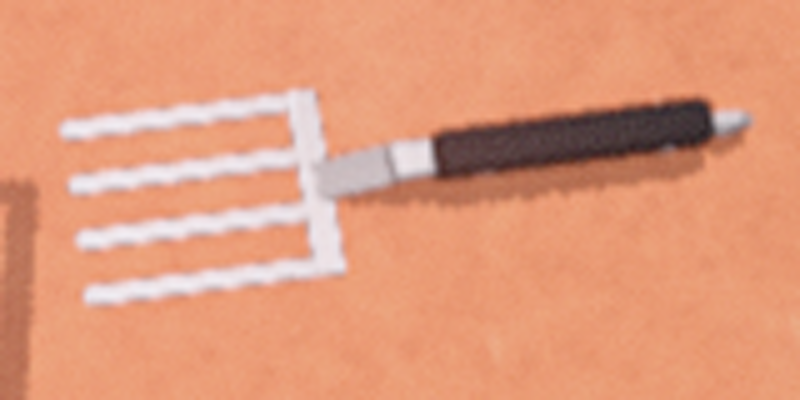

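View pics/s0a.png

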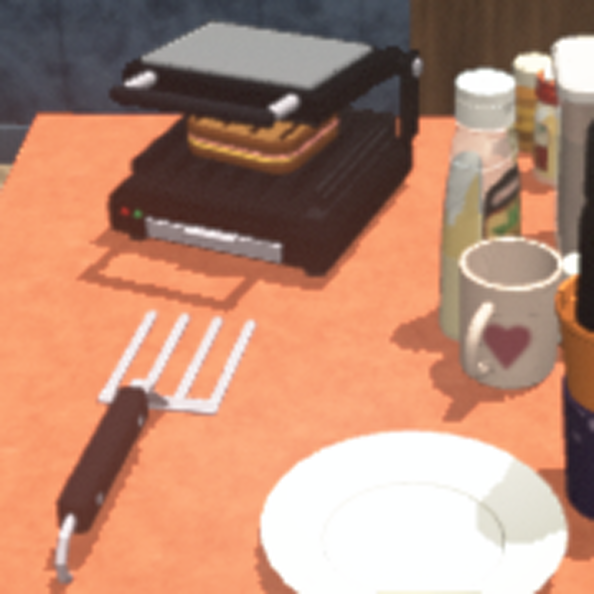

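```bash
cat >> h.py <<'E'
def tri(s1,p1,s2,p2):
    o1,d1=ray(s1,*p1);o2,d2=ray(s2,*p2);d1/=np.linalg.norm(d1);d2/=np.linalg.norm(d2)
    A=np.array([d1,-d2]).T; t=np.linalg.lstsq(A,o2-o1,rcond=None)[0]
    a=o1+t[0]*d1;b=o2+t[1]*d2; return (a+b)/2,np.linalg.norm(a-b)
E
python3 - <<'E'
from h import *
S=load('side0.png');T=load('top0.png')
ct=lambda x,y:(150+(x+.5)/5-.5,190+(y+.5)/4.2857-.5)
cb=lambda x,y:(290+x/5-.4,215+y/5-.4)
cs=lambda x,y:(190+x/3.3-.35,160+y/3.3-.35)
print('caps',onz(T,*ct(168,72),.112),onz(T,*ct(108,490),.112))
print('lid handle near-right cap',tri(T,ct(650,163),S,cs(290,103)))
print('bar L',tri(T,ct(643,435),S,cs(115,95)))
print('arm left',tri(T,ct(525,425),S,cs(150,75)))
print('bar ends z .17',onz(T,*ct(665,160),.17),onz(T,*ct(643,437),.17))
# turner
tips=[(65,130),(75,186),(82,241),(90,296)]
for p in tips: print('tip',onz(T,*cb(*p),.002))
print('bar',onz(T,*cb(302,92),.002),onz(T,*cb(335,270),.002))
print('handle',onz(T,*cb(435,154),.037+.013),onz(T,*cb(708,122),.037+.013))
print('hook',onz(T,*cb(745,120),.03))
print('plate',onz(T,390,163,.02),'mug',onz(T,302,154,.088),'must',onz(T,280,138,.199),'salt',onz(T,255,125,.09))
m=cv2.cvtColor(T['pixels'],cv2.COLOR_BGR2GRAY)<75
E
```

```text
caps [0.64764461 0.27212767 0.112     ] [0.45432888 0.34203631 0.112     ]
lid handle near-right cap (array([0.54552892, 0.08992192, 0.15791676]), np.float64(0.017786862588967115))
bar L (array([0.41630265, 0.12584159, 0.14901203]), np.float64(0.00013890483826625328))
arm left (array([0.43524233, 0.16982034, 0.14611093]), np.float64(0.002978569646905422))
bar ends z .17 [0.53389501 0.08295396 0.17      ] [0.41396864 0.12628117 0.17      ]
tip [0.5229285  0.03708812 0.002     ]
tip [0.49622353 0.04019423 0.002     ]
tip [0.47066347 0.04446974 0.002     ]
tip [0.4452685 0.0482521 0.002    ]
bar [ 0.50937913 -0.07572492  0.002     ] [ 0.42529622 -0.06437721  0.002     ]
handle [ 0.45901489 -0.11481403  0.05      ] [ 0.4387784  -0.23770882  0.05      ]
hook [ 0.43660507 -0.26168591  0.03      ]
plate [ 0.64351664 -0.21834541  0.02      ] mug [ 0.70024722 -0.01068945  0.088     ] must [0.70648969 0.03880998 0.199     ] salt [0.79713949 0.07317791 0.09      ]
```

```bash
cat >> h.py <<'E'
def Rdown(yaw_y): # tool y axis at yaw_y deg, z down
    a=np.radians(yaw_y); y=np.array([np.cos(a),np.sin(a),0]); z=np.array([0,0,-1.]); return np.c_[np.cross(y,z),y,z]
def delta(R0,p0,R1,p1):
    from scipy.spatial.transform import Rotation as Ro
    return np.round(np.r_[R0.T@(np.array(p1)-p0)/.04, Ro.from_matrix(R0.T@R1).as_rotvec(degrees=True)/6],3)
E
python3 - <<'E'
from h import *
S=load('side0.png');T=load('top0.png')
ct=lambda x,y:(150+(x+.5)/5-.5,190+(y+.5)/4.2857-.5)
a,b=onz(T,*ct(665,157),.1565),onz(T,*ct(643,440),.1565); print(a,b,(a+b)/2, np.linalg.norm(a-b),np.degrees(np.arctan2(*(b-a)[[1,0]]))-90)
for z in(.3,.5,.7): print(z,[onz(T,u,v,z)[:2] for u,v in[(190,5),(205,122),(285,120),(535,65)]])
o=manip.observe()
for p in ([.45,-.25,.26],[.474,.105,.25]): print(delta(o['ee_rot'],o['tcp_pos'],Rdown(70.2-180),p))
print([proj(S,(x,y,z)) for x,y,z in[(.42,.125,.149),(.535,.083,.149)]])
E
```

```text
[0.53797911 0.08177192 0.1565    ] [0.41356461 0.12651924 0.1565    ] [0.47577186 0.10414558 0.1565    ] 0.13221683054481248 70.21820982705941
0.3 [array([0.97895561, 0.14153977]), array([0.7328407 , 0.17177468]), array([0.69677166, 0.03164956]), array([ 0.67493153, -0.4499612 ])]
0.5 [array([0.81684412, 0.13987437]), array([0.63459298, 0.16226369]), array([0.6078834 , 0.05849931]), array([ 0.59171052, -0.29813943])]
0.7 [array([0.65473263, 0.13820897]), array([0.53634525, 0.1527527 ]), array([0.51899515, 0.08534905]), array([ 0.50848951, -0.14631766])]
[ 9.451e+00 -4.384e+00 -1.580e+00 -1.300e-02  2.000e-03  5.580e+00]
[ 1.2132e+01 -1.2865e+01 -1.3180e+00 -1.3000e-02  2.0000e-03  5.5800e+00]
[array([225.86395916, 188.59720614]), array([269.60589774, 196.15856982])]
```

Run:
```python
from h import *
S=load('side0.png');T=load('top0.png')
for a in [(205,122),(218,122),(285,110),(558,65)]:
  for b in [(308,128),(338,137),(347,137)]: print(a,b,tri(T,a,S,b))
```

```text
(205, 122) (308, 128) (array([0.66989082, 0.16187777, 0.32056441]), np.float64(0.09617962194017096))
(205, 122) (338, 137) (array([0.71943319, 0.16979244, 0.28120062]), np.float64(0.04093935842160775))
(205, 122) (347, 137) (array([0.73298533, 0.17160764, 0.27582051]), np.float64(0.02117596978457886))
(218, 122) (308, 128) (array([0.66665856, 0.14135725, 0.32460404]), np.float64(0.08729629282953708))
(218, 122) (338, 137) (array([0.7149092 , 0.14742611, 0.28670722]), np.float64(0.032425607371948835))
(218, 122) (347, 137) (array([0.72809653, 0.1488338 , 0.28164893]), np.float64(0.012918488155219482))
(285, 110) (308, 128) (array([0.65772452, 0.03081704, 0.35324902]), np.float64(0.06050327460885408))
(285, 110) (338, 137) (array([0.70027159, 0.02905138, 0.32199733]), np.float64(0.009342389466851791))
(285, 110) (347, 137) (array([0.7118656 , 0.0288837 , 0.31815841]), np.float64(0.008482554818946124))
(558, 65) (308, 128) (array([ 0.61998927, -0.36260722,  0.46152785]), np.float64(0.040648551148648696))
(558, 65) (338, 137) (array([ 0.64483826, -0.37858561,  0.44757813]), np.float64(0.07630793262956))
(558, 65) (347, 137) (array([ 0.65160263, -0.38155217,  0.44641625]), np.float64(0.08792565600855679))
```

Emit:
apply_moves(
  plan=[
    [0.9,-0.4,-0.2,0,0,0.5,0.06],
    [1.8,-0.8,-0.4,0,0,1,0.06],
    [2.7,-1.2,-0.6,0,0,1.5,0.06],
    [3.6,-1.6,-0.8,0,0,2,0.06],
    [4.5,-2,-1,0,0,2.6,0.06],
    [5.4,-2.4,-1.2,0,0,3.2,0.06],
    [6.3,-2.8,-1.4,0,0,3.8,0.06],
    [7.2,-3.3,-1.5,0,0,4.3,0.06],
    [8,-3.8,-1.5,0,0,4.8,0.06],
    [8.7,-4.4,-1.5,0,0,5.2,0.06],
    [9.3,-5.1,-1.5,0,0,5.58,0.06],
    [9.7,-5.9,-1.5,0,0,5.58,0.06],
    [10,-6.8,-1.5,0,0,5.58,0.06],
    [10.3,-7.7,-1.5,0,0,5.58,0.06],
    [10.6,-8.6,-1.4,0,0,5.58,0.06],
    [10.9,-9.5,-1.4,0,0,5.58,0.06],
    [11.2,-10.4,-1.4,0,0,5.58,0.06],
    [11.6,-11.3,-1.3,0,0,5.58,0.06],
    [12,-12.2,-1.3,0,0,5.58,0.06],
    [12.14,-12.88,-1.3,0,0,5.58,0.06],
  ],
)

```text
t: 1.77
tcp_pos: [0.4743, 0.1083, 0.2485]
ee_rot: [[0.941, -0.338, -0.001], [-0.338, -0.941, 0.001], [-0.001, -0.0, -1.0]]
wrist_force: [-0.0, -0.8, 1.2]
gripper_width: 0.53
```

Run:
```python
from h import *
for n in('side','top'): snap(n,n+'1.png')
o=manip.observe(); print(o['tcp_pos'],o['joint_pos'])
a=cv2.imread('pics/top1.png')[170:330,150:350]; b=cv2.imread('pics/side1.png')[80:240,190:390]
cv2.imwrite('pics/c1.png',cv2.resize(np.vstack([a,b]),None,fx=1.85*2/2,fy=1.85,interpolation=3))
cv2.imwrite('pics/c1.png',cv2.resize(np.hstack([a,b]),None,fx=2,fy=2,interpolation=3))
```

```text
[0.47351819 0.1091063  0.24850943] [3.88204209e+00 1.33457503e+01 8.78345813e+01 6.67622914e-02
 7.88865159e+01 1.13380630e+02]
```

View pics/c1.png

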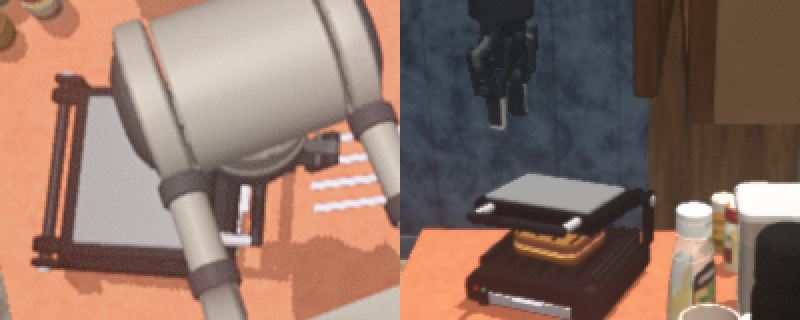

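Emit:
apply_moves(
  plan=[
    [0.1,0.1,0.5,0,0,0,0.06],
    [0.1,0.1,1,0,0,0,0.06],
    [0.1,0.1,1.5,0,0,0,0.06],
    [0.1,0.1,1.9,0,0,0,0.06],
    [0.1,0.1,2.2,0,0,0,0.06],
    [0.1,0.1,2.5,0,0,0,0.06],
    [0.1,0.1,2.8,0,0,0,0.06],
    [0.1,0.1,3.0,0,0,0,0.06],
    [0.1,0.1,3.0,0,0,0,0.06],
  ],
)

```text
t: 2.62
tcp_pos: [0.4754, 0.0996, 0.1274]
ee_rot: [[0.941, -0.339, -0.004], [-0.339, -0.941, -0.0], [-0.003, 0.002, -1.0]]
wrist_force: [-1.0, -0.8, 0.4]
gripper_width: 0.529
```

Run:
```python
from h import *
for n in('side','top'): snap(n,n+'2.png')
o=manip.observe(); print(o['tcp_pos'],o['wrist_force'])
b=cv2.imread('pics/side2.png')[110:250,190:350]
cv2.imwrite('pics/c2.png',cv2.resize(b,None,fx=4,fy=4,interpolation=3))
```

```text
[0.47661944 0.09986182 0.12914446] [ 1.14236031 -0.00765223  0.31320327]
```

View pics/c2.png

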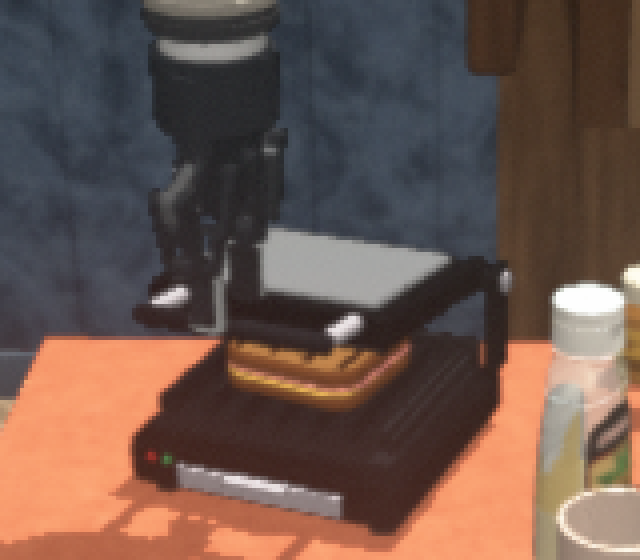

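Emit:
apply_moves(
  plan=[
    [0,-0.1,0,0,0,0,0.0],
    [0,-0.1,0,0,0,0,-0.2],
    [0,-0.1,0,0,0,0,-0.4],
    [0,-0.1,0,0,0,0,-0.6],
    [0,-0.1,0,0,0,0,-0.8],
    [0,-0.1,0,0,0,0,-1],
    [0,-0.1,0,0,0,0,-1],
    [0,-0.1,0,0,0,0,-1],
  ],
)

```text
t: 3.38
tcp_pos: [0.4779, 0.104, 0.1291]
ee_rot: [[0.941, -0.339, 0.0], [-0.339, -0.941, -0.0], [0.0, 0.0, -1.0]]
wrist_force: [1.0, 0.8, 0.2]
gripper_width: 0.003
```

Run:
```python
from h import *
o=manip.observe(); print(o['tcp_pos'],o['wrist_force'],o['moment'],o['gripper_width'])
```

```text
[0.47790744 0.10395282 0.12909455] [0.99350352 0.76456389 0.2139935 ] [-0.00750598 -0.05135912 -0.05899415] 0.003321341585232244
```

Run:
```python
from h import *
for n in('side','top'): snap(n,n+'3.png')
b=cv2.imread('pics/side3.png')[110:230,200:320]
a=cv2.imread('pics/top3.png')[190:310,200:320]
cv2.imwrite('pics/c3.png',cv2.resize(np.hstack([b,a]),None,fx=3.3,fy=4,interpolation=3))
S=load('side3.png');o=manip.observe();print(proj(S,o['tcp_pos']))
```

```text
[247.96550856 199.51828064]
```

View pics/c3.png

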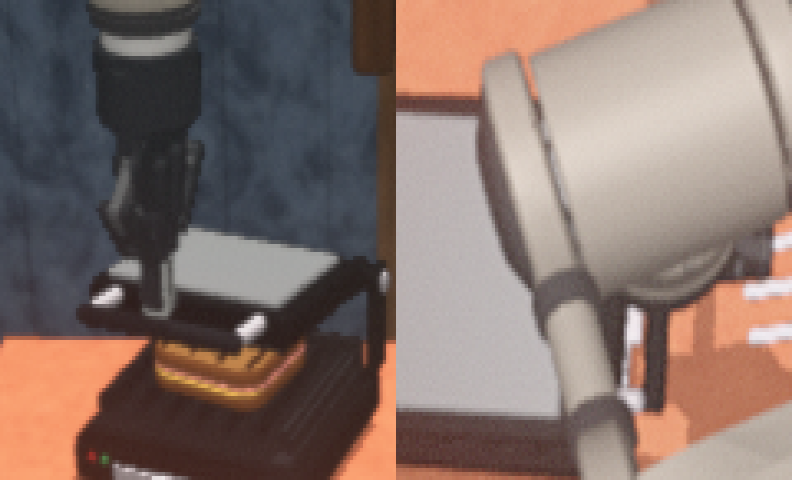

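Run:
```python
from h import *
S=load('side3.png');T=load('top3.png')
for p in [(.469,.0787,.135),(.484,.121,.135),(.4779,.104,.129)]: print(proj(S,p),proj(T,p))
for z in (.122,.135,.149,.16): 
  p=onz(T,278.5,272.5,z); d=p-np.array([.4779,.104,z]); print(z,p,'gx rel',d@[.339,.941,0],'gy',d@[-.941,.339,0], proj(S,p))
for n in (2,3):
  a=cv2.imread(f'pics/side{n}.png')[150:220,215:285]; cv2.imwrite(f'pics/d{n}.png',cv2.resize(a,None,fx=8,fy=8,interpolation=2))
cv2.imwrite('pics/d.png',np.hstack([cv2.imread('pics/d2.png'),cv2.imread('pics/d3.png')])[:, :1120])
x=cv2.imread('pics/d.png');cv2.imwrite('pics/d.png',cv2.resize(x,(800,400)))
```

```text
[242.9524225  201.79970334] [293.40211919 259.87238633]
[251.07485381 194.49438482] [271.42076771 258.54922873]
[247.9667469  199.53492351] [280.27490512 259.51173986]
0.122 [0.45412766 0.11462666 0.122     ] gx rel 0.0019408683908945289 gy 0.02597221153047615 [239.32786925 200.09815221]
0.135 [0.45275868 0.11490749 0.135     ] gx rel 0.0017410446068482452 gy 0.027355619856236954 [238.48675705 195.41763445]
0.149 [0.4512844  0.11520992 0.149     ] gx rel 0.00152584976249073 gy 0.028845444207056235 [237.57259659 190.3306267 ]
0.16 [0.45012603 0.11544755 0.16      ] gx rel 0.0013567680990669647 gy 0.030016020482699985 [236.84817581 186.29945899]
```

View pics/d.png

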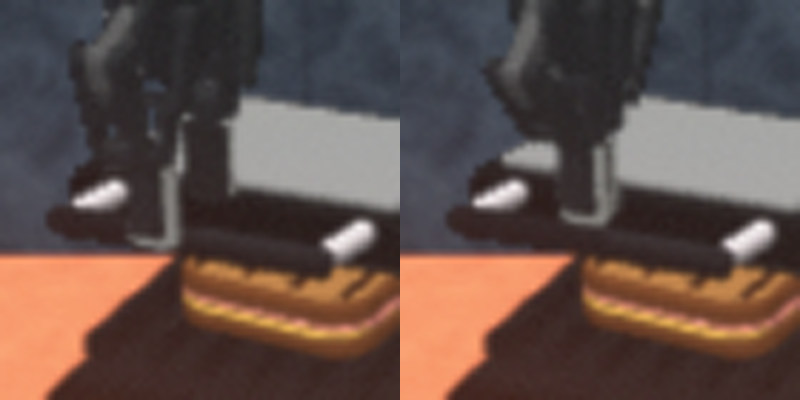

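Run:
```python
from h import *
S=load('side0.png');T=load('top0.png')
cb=lambda x,y:(290+x/5-.4,215+y/5-.4)
cs=lambda x,y:(190+x/3.3-.35,160+y/3.3-.35)
for t,s in [((65,130),(252,322)),((75,186),(217,321)),((82,241),(184,318)),((90,296),(151,314)),((302,92),(215,408)),((335,270),(103,399))]: print(tri(T,cb(*t),S,cs(*s)), proj(S,onz(T,*cb(*t),.002)),cs(*s))
# plate contour centre
for n,s in(('S',S),('T',T)):
  m=(s['pixels'].min(2)>185).astype('u1'); c=[k for k in cv2.findContours(m,0,2)[0] if cv2.contourArea(k)>800]
  print(n,[(cv2.boundingRect(k),cv2.contourArea(k)) for k in c])
```

```text
(array([0.52400911, 0.03715939, 0.00089609]), np.float64(0.0018281896557265597)) [265.2077577  256.93719032] (266.01363636363635, 257.22575757575754)
(array([ 4.97158978e-01,  4.01005987e-02, -4.46085732e-04]), np.float64(0.0012379428409920303)) [254.75330775 256.1200075 ] (255.40757575757576, 256.92272727272723)
(array([ 0.47141913,  0.04432782, -0.00080669]), np.float64(0.0009164755272381667)) [244.87510822 255.06791332] (245.40757575757576, 256.01363636363635)
(array([4.45674491e-01, 4.81444619e-02, 2.00342150e-05]), np.float64(0.00048542680773334046)) [235.10831493 254.12798668] (235.40757575757576, 254.80151515151516)
(array([ 0.50955478, -0.07589867,  0.0010775 ]), np.float64(8.462408945351471e-05)) [254.69752063 282.91684063] (254.80151515151516, 283.2863636363636)
(array([ 0.4268202 , -0.06462734, -0.00103527]), np.float64(0.002718336771818006)) [219.55228955 279.49552783] (220.86212121212122, 280.5590909090909)
S [((165, 291, 278, 129), 7604.0), ((0, 232, 136, 74), 3328.5)]
T [((350, 125, 79, 74), 4456.0), ((137, 96, 105, 47), 2770.0), ((414, 67, 146, 177), 4520.5)]
```

Run:
```python
from h import *
S=load('side1.png')
g=np.array([.339,.941,0])
for s in(-.0225,.0225): print(proj(S,np.array([.4735,.109,.2485+.006])+s*g))
a=S['pixels'][100:160,210:280]; cv2.imwrite('pics/e.png',cv2.resize(a,None,fx=8,fy=8,interpolation=2))
```

```text
[239.20430234 154.84578268]
[247.84849582 148.62020155]
```

View pics/e.png

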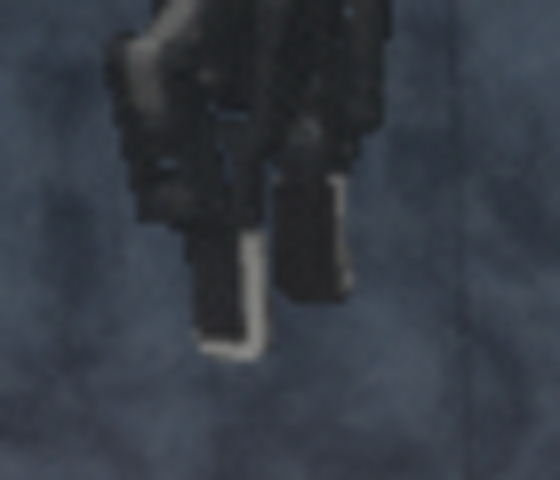

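Emit:
apply_moves(
  plan=[
    [0,0,0,0,0,0,0.06],
    [0,0,0,0,0,0,0.06],
    [0,0,0,0,0,0,0.06],
    [0,0,0,0,0,0,0.06],
    [0,0,0,0,0,0,0.06],
    [0,0,0,0,0,0,0.06],
    [0,0,0.1,0,0,0,0.06],
    [0,0,0.2,0,0,0,0.06],
    [0,0,0.25,0,0,0,0.06],
  ],
)

```text
t: 4.23
tcp_pos: [0.4775, 0.1039, 0.1183]
ee_rot: [[0.941, -0.339, -0.001], [-0.339, -0.941, -0.0], [-0.001, 0.0, -1.0]]
wrist_force: [0.2, 0.5, 0.2]
gripper_width: 0.53
```

Run:
```python
from h import *
S=snap('side','side4.png'); T=snap('top','top4.png')
o=manip.observe(); print(o['tcp_pos'],o['wrist_force'],o['gripper_width'])
a=S['pixels'][150:220,215:285]; b=T['pixels'][225:295,250:320];cv2.imwrite('pics/e4.png',cv2.resize(np.hstack([a,b]),None,fx=5.7,fy=5.7,interpolation=2))
```

```text
[0.47750296 0.10393512 0.11839737] [-0.53075831 -0.430136    1.24223092] 0.5339313593974571
```

View pics/e4.png

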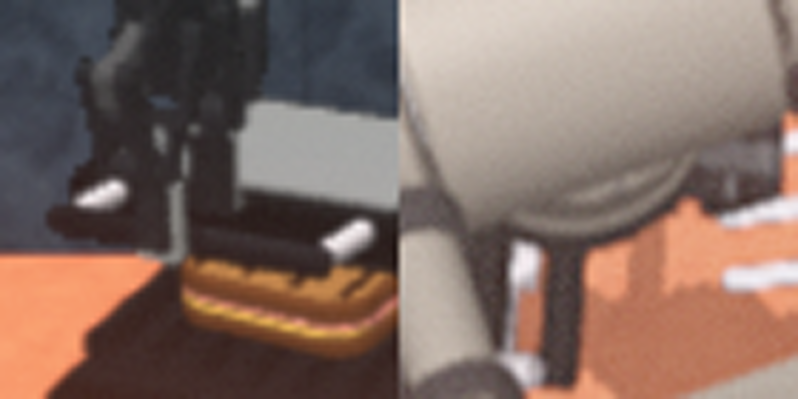

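Emit:
apply_moves(
  plan=[
    [0,0,0.1,0,0,0,0.06],
    [0,0,0.2,0,0,0,0.06],
    [0,0,0.3,0,0,0,0.06],
    [0,0,0.4,0,0,0,0.06],
    [0,0,0.4,0,0,0,0],
    [0,0,0.4,0,0,0,-0.2],
    [0,0,0.4,0,0,0,-0.3],
    [0,0,0.4,0,0,0,-0.4],
    [0,0,0.4,0,0,0,-0.6],
    [0,0,0.4,0,0,0,-0.8],
    [0,0,0.4,0,0,0,-1],
    [0,0,0.4,0,0,0,-1],
  ],
)

```text
t: 5.33
tcp_pos: [0.4782, 0.1042, 0.1033]
ee_rot: [[0.941, -0.339, 0.001], [-0.339, -0.941, 0.0], [0.001, -0.0, -1.0]]
wrist_force: [0.5, 2.1, 0.5]
gripper_width: 0.155
```

Run:
```python
from h import *
S=snap('side','side5.png'); T=snap('top','top5.png')
o=manip.observe(); print(o['tcp_pos'],o['wrist_force'],o['gripper_width'])
a=S['pixels'][150:220,215:285]; b=T['pixels'][225:295,250:320];cv2.imwrite('pics/e5.png',cv2.resize(np.hstack([a,b]),None,fx=5.7,fy=5.7,interpolation=2))
```

```text
[0.47814571 0.10415928 0.10324847] [0.38721659 2.57463815 0.70472454] 0.1464411585914598
```

View pics/e5.png

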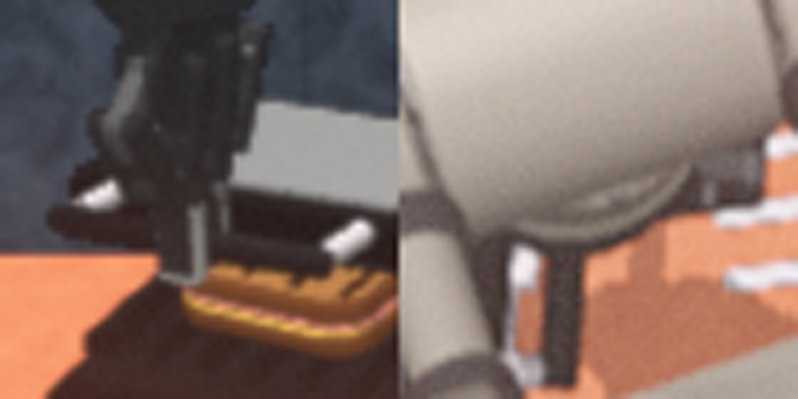

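Run:
```python
import numpy as np
r=5.425;f0=9.8
for f in np.r_[np.arange(12,100,4)]: print(f,round(r*(np.cos(np.radians(f))-np.cos(np.radians(f0))),2),round(-r*(np.sin(np.radians(f))-np.sin(np.radians(f0))),2))
```

```text
12 -0.04 -0.2
16 -0.13 -0.57
20 -0.25 -0.93
24 -0.39 -1.28
28 -0.56 -1.62
32 -0.75 -1.95
36 -0.96 -2.27
40 -1.19 -2.56
44 -1.44 -2.85
48 -1.72 -3.11
52 -2.01 -3.35
56 -2.31 -3.57
60 -2.63 -3.77
64 -2.97 -3.95
68 -3.31 -4.11
72 -3.67 -4.24
76 -4.03 -4.34
80 -4.4 -4.42
84 -4.78 -4.47
88 -5.16 -4.5
92 -5.54 -4.5
96 -5.91 -4.47
```

Emit:
apply_moves(
  plan=[
    [0,-0.02,-0.1,0,0,0,-1],
    [0,-0.04,-0.2,0,0,0,-1],
    [0,-0.08,-0.38,0,0,0,-1],
    [0,-0.13,-0.57,0,0,0,-1],
    [0,-0.19,-0.75,0,0,0,-1],
    [0,-0.25,-0.93,0,0,0,-1],
    [0,-0.32,-1.1,0,0,0,-1],
    [0,-0.39,-1.28,0,0,0,-1],
    [0,-0.47,-1.45,0,0,0,-1],
    [0,-0.56,-1.62,0,0,0,-1],
  ],
)

```text
t: 6.27
tcp_pos: [0.4856, 0.1249, 0.1684]
ee_rot: [[0.941, -0.339, -0.0], [-0.339, -0.941, -0.001], [0.0, 0.001, -1.0]]
wrist_force: [4.8, -0.7, -7.8]
gripper_width: 0.147
```

Run:
```python
from h import *
o=manip.observe(); print(o['tcp_pos'],o['wrist_force'],o['gripper_width'],o['joint_pos'])
S=snap('side','side6.png'); cv2.imwrite('pics/e6.png',cv2.resize(S['pixels'][90:250,190:350],None,fx=3.5,fy=3.5,interpolation=2))
```

```text
[0.48558608 0.12492589 0.16838608] [ 4.75248422 -0.7158431  -7.81574268] 0.1474197123208458 [ 5.69584938e+00  1.86369763e+01  9.35610967e+01 -5.05731382e-02
  6.78145756e+01  1.15512946e+02]
```

View pics/e6.png

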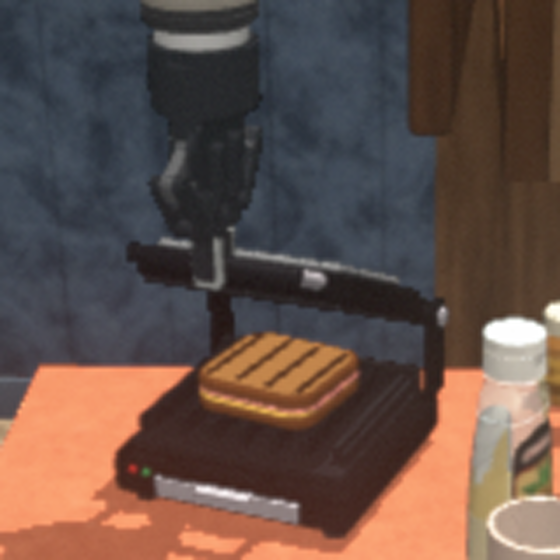

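Emit:
apply_moves(
  plan=[
    [0,-0.19,-0.33,0,0,0,-1],
    [0,-0.4,-0.65,0,0,0,-1],
    [0,-0.63,-0.94,0,0,0,-1],
    [0,-0.88,-1.23,0,0,0,-1],
    [0,-1.02,-1.36,0,0,0,-1],
    [0,-1.16,-1.49,0,0,0,-1],
    [0,-1.3,-1.61,0,0,0,-1],
    [0,-1.45,-1.73,0,0,0,-1],
    [0,-1.6,-1.84,0,0,0,-1],
    [0,-1.75,-1.95,0,0,0,-1],
    [0,-1.91,-2.05,0,0,0,-1],
    [0,-2.07,-2.15,0,0,0,-1],
  ],
)

```text
t: 7.32
tcp_pos: [0.5131, 0.1998, 0.2559]
ee_rot: [[0.94, -0.34, 0.0], [-0.34, -0.94, -0.006], [0.002, 0.006, -1.0]]
wrist_force: [-4.3, -11.8, 12.2]
gripper_width: 0.144
```

Run:
```python
from h import *
o=manip.observe(); print(o['tcp_pos'],o['wrist_force'],o['gripper_width'],o['joint_pos'])
S=snap('side','side7.png'); cv2.imwrite('pics/e7.png',cv2.resize(S['pixels'][30:250,190:410],None,fx=2.7,fy=2.7,interpolation=2))
```

```text
[0.51305063 0.1998323  0.25586527] [ -4.29556097 -11.82190116  12.17404957] 0.14387510771209194 [ 13.51653071  20.26935852  77.00549195  -0.33480886  82.80346343
 123.43766438]
```

View pics/e7.png

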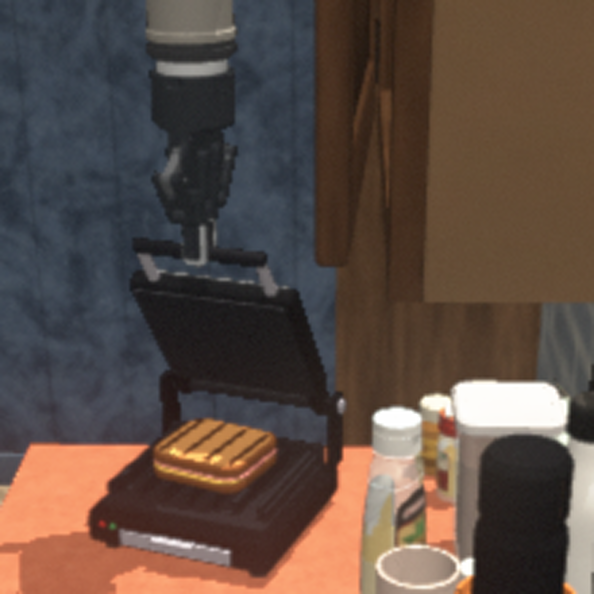

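Emit:
apply_moves(
  plan=[
    [0,-0.17,-0.13,0,0,0,-1],
    [0,-0.34,-0.24,0,0,0,-1],
    [0,-0.51,-0.33,0,0,0,-1],
    [0,-0.68,-0.41,0,0,0,-1],
    [0,-0.86,-0.47,0,0,0,-1],
    [0,-1.04,-0.53,0,0,0,-1],
    [0,-1.22,-0.58,0,0,0,-1],
    [0,-1.4,-0.63,0,0,0,-1],
    [0,-1.58,-0.67,0,0,0,-1],
    [0,-1.77,-0.71,0,0,0,-1],
    [0,-1.96,-0.74,0,0,0,-1],
    [0,-2.15,-0.77,0,0,0,-1],
    [0,-2.34,-0.79,0,0,0,-1],
    [0,-2.53,-0.8,0,0,0,-1],
    [0,-2.72,-0.8,0,0,0,-1],
    [0,-2.91,-0.8,0,0,0,-1],
    [0,-3.1,-0.79,0,0,0,-1],
    [0,-3.28,-0.78,0,0,0,-1],
    [0,-3.38,-0.77,0,0,0,-1],
    [0,-3.38,-0.77,0,0,0,-1],
  ],
)

```text
t: 9.03
tcp_pos: [0.5594, 0.3302, 0.2864]
ee_rot: [[0.941, -0.339, 0.002], [-0.339, -0.941, 0.0], [0.001, -0.001, -1.0]]
wrist_force: [0.5, -1.4, 4.8]
gripper_width: 0.145
```

Run:
```python
from h import *
o=manip.observe(); print(o['tcp_pos'],o['wrist_force'],o['gripper_width'],o['joint_pos'])
S=snap('side','side8.png');T=snap('top','top8.png'); cv2.imwrite('pics/e8.png',cv2.resize(np.hstack([S['pixels'][30:250,190:340],T['pixels'][150:370,120:330]]),None,fx=2.2,fy=2.2,interpolation=2))
```

```text
[0.55937819 0.3302319  0.2863932 ] [ 0.48131511 -1.42989625  4.84811794] 0.14462607392666882 [ 2.38163780e+01  3.12667899e+01  5.49701931e+01 -2.80657332e-02
  9.36755779e+01  1.33627010e+02]
```

View pics/e8.png

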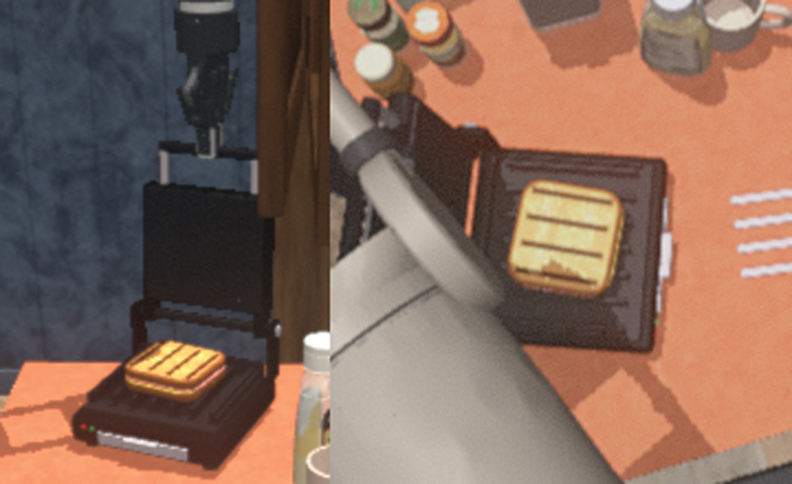

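Emit:
apply_moves(
  plan=[
    [0,0,0,0,0,0,-0.6],
    [0,0,0,0,0,0,-0.3],
    [0,0,0,0,0,0,0.06],
    [0,0,0,0,0,0,0.06],
    [0,0,0,0,0,0,0.06],
    [0,0,-0.3,0,0,0,0.06],
    [0,0,-0.6,0,0,0,0.06],
    [0,0,-0.9,0,0,0,0.06],
    [0,0,-1.1,0,0,0,0.06],
    [0,0,-1.1,0,0,0,0.06],
  ],
)

```text
t: 9.97
tcp_pos: [0.5598, 0.3304, 0.3306]
ee_rot: [[0.941, -0.339, 0.003], [-0.339, -0.941, 0.001], [0.002, -0.002, -1.0]]
wrist_force: [-0.3, -1.2, -0.1]
gripper_width: 0.532
```

Run:
```python
from h import *
o=manip.observe(); print(o['tcp_pos'],o['wrist_force'],o['gripper_width'],o['joint_pos'])
S=snap('side','side9.png'); cv2.imwrite('pics/e9.png',cv2.resize(S['pixels'][30:250,190:410],None,fx=2.2,fy=2.2,interpolation=2))
# turner grasp targets (nominal TCP compensated 27mm lower)
for p in ([.43,.05,.33],[.455,-.145,.15],[.455,-.145,-.009]): print(p,delta(o['ee_rot'],o['tcp_pos'],Rdown(-8.2),p))
```

```text
[0.55981718 0.33041803 0.33060095] [-0.31718199 -1.22631618 -0.11646775] 0.5322592587580061 [ 2.38019781e+01  3.12561371e+01  4.83615968e+01 -2.46185887e-03
  1.00194882e+02  1.33596271e+02]
[0.43, 0.05, 0.33] [-6.8000e-01  7.6950e+00 -4.0000e-03  5.0000e-03 -3.5000e-02 -1.6932e+01]
[0.455, -0.145, 0.15] [ 1.5490e+00  1.2081e+01  4.4920e+00  5.0000e-03 -3.5000e-02 -1.6932e+01]
[0.455, -0.145, -0.009] [ 1.5390e+00  1.2089e+01  8.4670e+00  5.0000e-03 -3.5000e-02 -1.6932e+01]
```

View pics/e9.png

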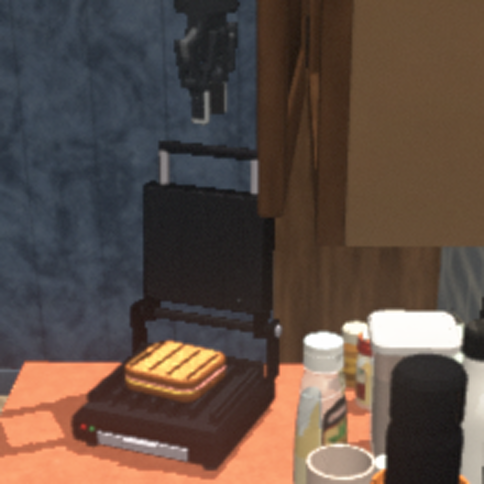

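Emit:
apply_moves(
  plan=[
    [0,0.6,0,0,0,0,0.3],
    [-0.1,1.3,0,0,0,-0.9,0.3],
    [-0.2,2,0,0,0,-1.8,0.3],
    [-0.3,2.7,0,0,0,-2.7,0.3],
    [-0.4,3.4,0,0,0,-3.6,0.3],
    [-0.5,4.1,0,0,0,-4.5,0.3],
    [-0.6,4.8,0,0,0,-5.5,0.3],
    [-0.6,5.5,0.1,0,0,-6.5,0.3],
    [-0.6,6.2,0.3,0,0,-7.5,0.3],
    [-0.6,6.9,0.6,0,0,-8.5,0.3],
    [-0.5,7.6,0.9,0,0,-9.5,0.3],
    [-0.3,8.3,1.3,0,0,-10.5,0.3],
    [-0.1,9,1.7,0,0,-11.5,0.3],
    [0.2,9.7,2.2,0,0,-12.5,0.3],
    [0.5,10.4,2.7,0,0,-13.5,0.3],
    [0.8,11,3.2,0,0,-14.5,0.3],
    [1.1,11.5,3.7,0,0,-15.4,0.3],
    [1.4,11.9,4.2,0,0,-16.3,0.3],
    [1.54,12.08,4.5,0,0,-16.93,0.3],
    [1.54,12.08,4.5,0,0,-16.93,0.3],
  ],
)

```text
t: 11.68
tcp_pos: [0.4519, -0.1462, 0.1453]
ee_rot: [[0.143, 0.99, -0.006], [0.99, -0.143, 0.002], [0.002, -0.006, -1.0]]
wrist_force: [-0.7, 0.2, -0.6]
gripper_width: 0.654
```

Run:
```python
from h import *
o=manip.observe(); print(o['tcp_pos'],o['ee_rot'],o['gripper_width'],o['joint_pos'])
S=snap('side','side10.png');T=snap('top','top10.png'); cv2.imwrite('pics/e10.png',cv2.resize(S['pixels'][100:340,170:370],None,fx=2.5,fy=2.5,interpolation=2)); cv2.imwrite('pics/f10.png',cv2.resize(T['pixels'][190:330,150:460],None,fx=2.5,fy=2.5,interpolation=2))
```

```text
[ 0.45186605 -0.14616361  0.14534398] [[ 0.14302477  0.98970346 -0.005565  ]
 [ 0.98971784 -0.14301333  0.00240473]
 [ 0.0015841  -0.00585172 -0.99998162]] 0.6543145918274982 [-2.71650104e+01  1.75749402e+01  9.91847050e+01 -2.56694876e-02
  6.35869442e+01 -1.89308625e+01]
```

View pics/e10.png

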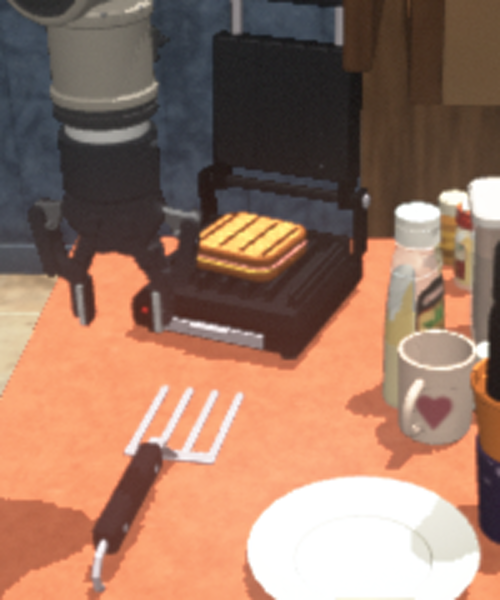

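View pics/f10.png

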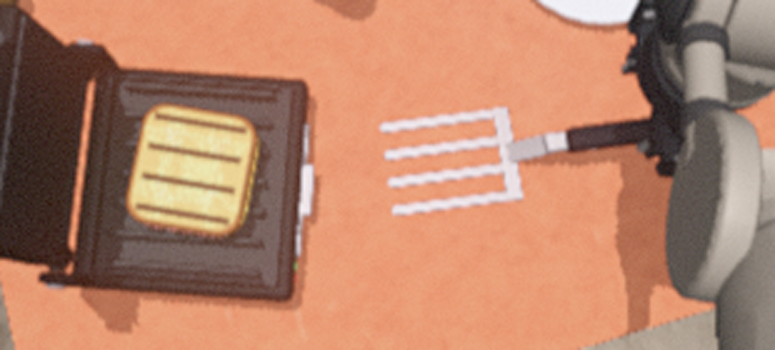

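Run:
```python
from h import *
S=load('side10.png');T=load('top10.png')
for s in(-.028,.028):
  for dz in (0,.027): print(s,dz,proj(S,(.452+s*.99,-.146-s*.143,.1495+dz)),proj(T,(.452+s*.99,-.146-s*.143,.1495+dz)))
# sandwich top contour
hsv=cv2.cvtColor(T['pixels'],cv2.COLOR_BGR2HSV)
roi=np.zeros(hsv.shape[:2],bool); roi[225:290,195:260]=1
a=T['pixels'][215:300,180:280]; cv2.imwrite('pics/g10.png',cv2.resize(a,None,fx=7,fy=7,interpolation=3))
print(hsv[258,220],hsv[240,245],hsv[290,245],hsv[225,215])
```

```text
-0.028 0 [206.89771338 242.17979629] [404.69851696 249.9595903 ]
-0.028 0.027 [205.69794686 230.85521043] [408.24562239 247.8255733 ]
0.028 0 [232.80914057 244.52303049] [399.24107634 223.07920518]
0.028 0.027 [231.9094793  233.12175632] [402.58052482 220.20834252]
[ 22  94 235] [ 19 107 210] [  6  57 120] [  5  79 107]
```

View pics/g10.png

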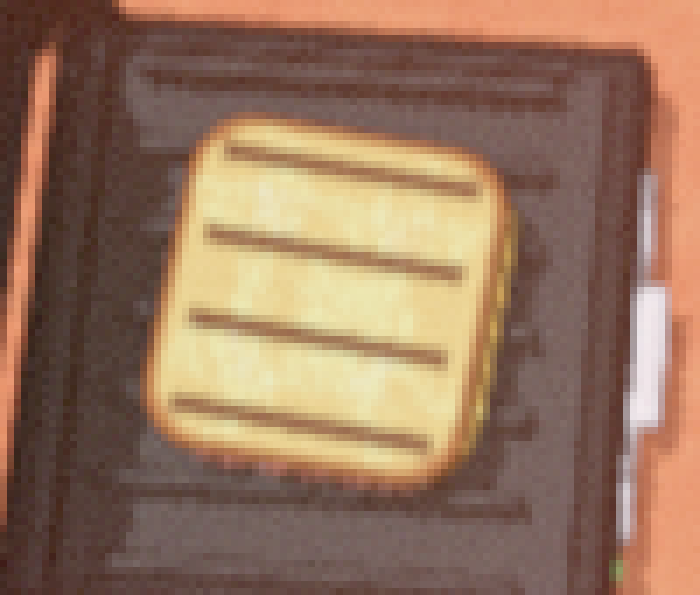

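```bash
cat >> h.py <<'E'
G0=np.array([.5187,.2177]);GY=70.2
def g2w(x,y,z,G=None,yaw=None):
    G=G0 if G is None else G; a=np.radians(GY if yaw is None else yaw)
    return np.array([G[0]+x*np.cos(a)-y*np.sin(a),G[1]+x*np.sin(a)+y*np.cos(a),z])
def w2g(p):
    a=np.radians(GY);d=np.array(p[:2])-G0; return np.array([d[0]*np.cos(a)+d[1]*np.sin(a),-d[0]*np.sin(a)+d[1]*np.cos(a)])
E
python3 - <<'E'
from h import *
T=load('top10.png');S=load('side10.png')
img=cv2.resize(T['pixels'][200:315,165:285],None,fx=6,fy=5,interpolation=3)
f=lambda p:((p[0]-165+.5)*6-.5,(p[1]-200+.5)*5-.5)
I=lambda p:tuple(int(round(v)) for v in p)
for y in (-78,-52,-26,0,26,52,78):
    for yy in(y-3,y+3):
        cv2.line(img,I(f(proj(T,g2w(-.066,yy/1e3,.07)))),I(f(proj(T,g2w(-.052,yy/1e3,.07)))),(255,255,0),1)
        cv2.line(img,I(f(proj(T,g2w(.058,yy/1e3,.07)))),I(f(proj(T,g2w(.068,yy/1e3,.07)))),(255,255,0),1)
for y in(-.1,.1): 
    cv2.circle(img,I(f(proj(T,g2w(-.096,y,.0)))),4,(0,255,0),1)
    cv2.circle(img,I(f(proj(T,g2w(-.096,y,.06)))),4,(255,0,0),1)
cv2.imwrite('pics/h10.png',img)
print('sand',w2g(onz(T,225.7,257.1,.098)))
img=cv2.resize(S['pixels'][190:260,215:325],None,fx=7,fy=7,interpolation=3)
f=lambda p:((p[0]-215+.5)*7-.5,(p[1]-190+.5)*7-.5)
for y in (-78,-52,-26,0,26,52,78):
    for yy in(y-3,y+3):
        cv2.line(img,I(f(proj(S,g2w(-.066,yy/1e3,.07)))),I(f(proj(S,g2w(-.052,yy/1e3,.07)))),(255,255,0),1)
        cv2.line(img,I(f(proj(S,g2w(.058,yy/1e3,.07)))),I(f(proj(S,g2w(.068,yy/1e3,.07)))),(255,255,0),1)
cv2.imwrite('pics/i10.png',img)
E
```

```text
sand [-0.00460323 -0.00189388]
```

View pics/h10.png

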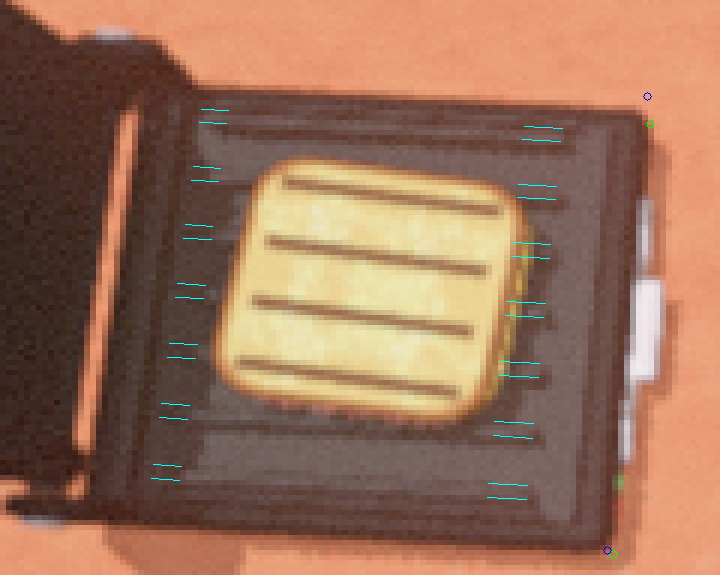

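View pics/i10.png

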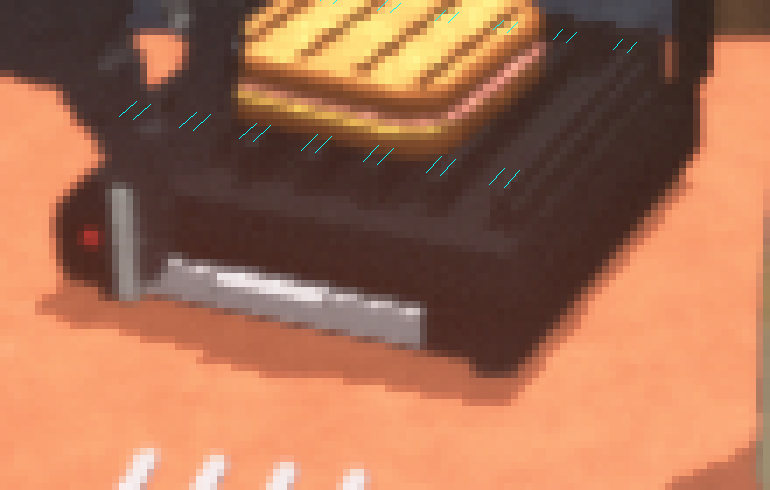

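Run:
```python
from h import *
T=load('top10.png');S=load('side10.png')
def enh(a): 
    a=a.astype(float); return np.clip((a-20)*2.2,0,255).astype('u1')
img=enh(cv2.resize(T['pixels'][205:310,175:280],None,fx=7,fy=5.6,interpolation=3)); cv2.imwrite('pics/j.png',img)
img=enh(cv2.resize(S['pixels'][185:250,215:325],None,fx=7,fy=7,interpolation=3)); cv2.imwrite('pics/k.png',np.clip(img*1.6,0,255).astype('u1'))
```

```text
(no output)
```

View pics/j.png

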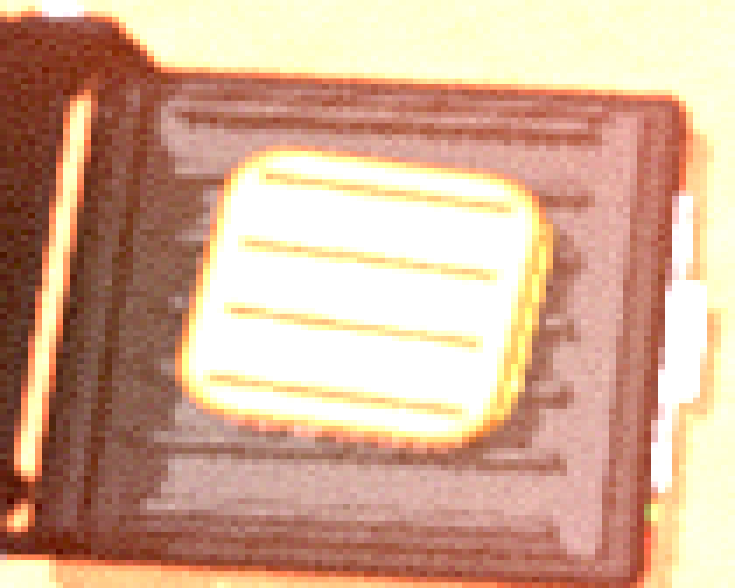

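View pics/k.png

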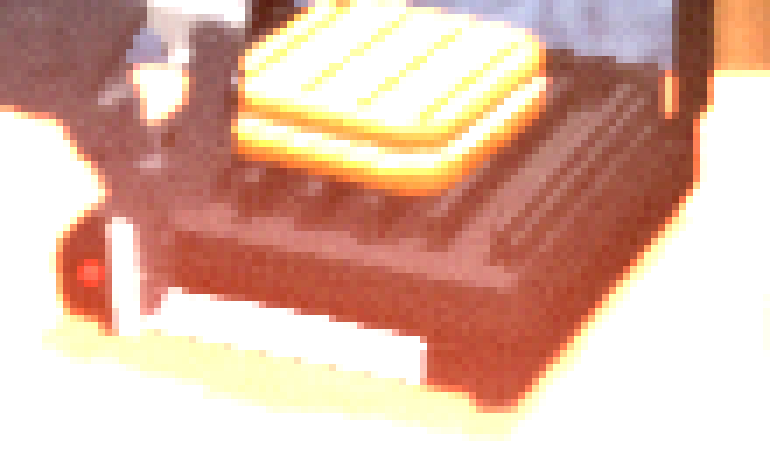

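Run:
```python
from h import *
T=load('top10.png');S=load('side10.png')
j=lambda x,y:(175+(x+.5)/7-.5,205+(y+.5)/5.6-.5)
for n,p in dict(upL=(160,70),upR=(660,95),loL=(0,553),loR=(600,577)).items():
  print(n,[np.round(w2g(onz(T,*j(*p),z))*1e3,1) for z in(0,.06,.07,.08)])
print('shadow lines @.062/.07')
for p in [(595,135),(580,200),(570,263),(565,332),(555,400),(550,465),(540,530)]+[(185,118),(150,445)]: print([np.round(w2g(onz(T,*j(*p),z))*1e3,1) for z in(.054,.07)])
print('side bottom right corner',[np.round(w2g(onz(S,215+495/7,185+405/7,0))*1e3,1)], 'front plate ends',)
```

```text
upL [array([  84.7, -105.8]), array([ 72.5, -92.8]), array([ 70.4, -90.6]), array([ 68.4, -88.5])]
upR [array([ -85.9, -106.1]), array([-88.6, -93.1]), array([-89. , -90.9]), array([-89.5, -88.7])]
loL [array([114.4,  98. ]), array([100.5,  99.6]), array([98.2, 99.9]), array([ 95.9, 100.2])]
loR [array([-81. ,  94.9]), array([-84. ,  96.7]), array([-84.5,  97. ]), array([-84.9,  97.3])]
shadow lines @.062/.07
[array([-68.7, -76.6]), array([-69.7, -73.4])]
[array([-65.9, -49.9]), array([-67. , -47.1])]
[array([-64.8, -24.4]), array([-65.8, -22. ])]
[array([-65.4,   3. ]), array([-66.4,   4.9])]
[array([-64.4,  29.8]), array([-65.5,  31.3])]
[array([-64.8,  55. ]), array([-65.9,  56.1])]
[array([-63.8,  80. ]), array([-64.9,  80.7])]
[array([ 63.5, -74.9]), array([ 60.4, -71.8])]
[array([60.3, 55.4]), array([57.2, 56.5])]
side bottom right corner [array([-83.3, -84.4])] front plate ends
```

Emit:
apply_moves(
  plan=[
    [0,0.08,0.4,0,0,0,0.3],
    [0,0.08,0.9,0,0,0,0.3],
    [0,0.08,1.4,0,0,0,0.3],
    [0,0.08,1.9,0,0,0,0.3],
    [0,0.08,2.4,0,0,0,0.3],
    [0,0.08,2.8,0,0,0,0.3],
    [0,0.08,3.1,0,0,0,0.3],
    [0,0.08,3.3,0,0,0,0.3],
    [0,0.08,3.3,0,0,0,0.3],
  ],
)

```text
t: 12.53
tcp_pos: [0.4564, -0.1448, 0.0163]
ee_rot: [[0.143, 0.99, -0.001], [0.99, -0.143, 0.001], [0.0, -0.001, -1.0]]
wrist_force: [0.0, 0.3, 1.0]
gripper_width: 0.65
```

Run:
```python
from h import *
o=manip.observe(); print(o['tcp_pos'],o['wrist_force'],o['gripper_width'])
S=snap('side','side11.png');T=snap('top','top11.png'); cv2.imwrite('pics/e11.png',cv2.resize(np.hstack([S['pixels'][210:340,180:300],T['pixels'][180:310,330:450]]),None,fx=3.3,fy=3.3,interpolation=2))
```

```text
[ 0.45637333 -0.14478162  0.01626705] [0.0101034  0.33635585 1.04300793] 0.6504595485582965
```

View pics/e11.png

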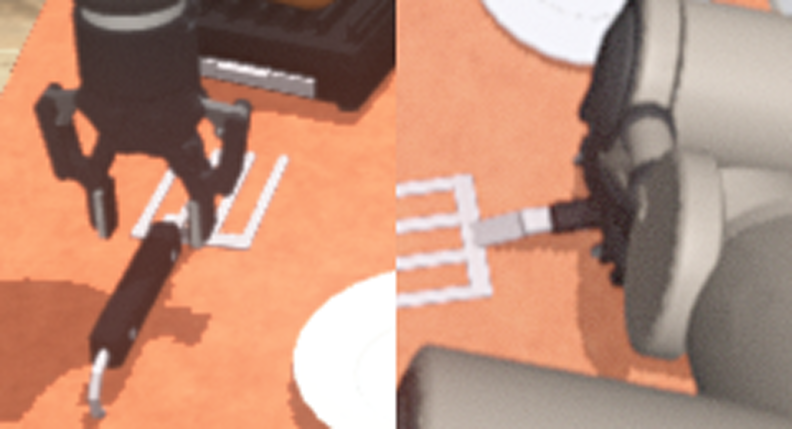

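Emit:
apply_moves(
  plan=[
    [0,0,0.15,0,0,0,0.3],
    [0,0,0.3,0,0,0,0.3],
    [0,0,0.45,0,0,0,0.3],
    [0,0,0.55,0,0,0,0.3],
    [0,0,0.6,0,0,0,0.3],
    [0,0,0.6,0,0,0,0.3],
  ],
)

```text
t: 13.13
tcp_pos: [0.4564, -0.1457, -0.0079]
ee_rot: [[0.143, 0.99, -0.001], [0.99, -0.143, 0.0], [0.0, -0.001, -1.0]]
wrist_force: [-0.3, 0.4, 0.3]
gripper_width: 0.649
```

Run:
```python
from h import *
o=manip.observe(); print(o['tcp_pos'],o['wrist_force'],o['gripper_width'])
S=snap('side','side12.png');T=snap('top','top12.png'); cv2.imwrite('pics/e12.png',cv2.resize(S['pixels'][210:340,180:300],None,fx=5,fy=4.6,interpolation=2))
for s in(-.028,.028): print(proj(S,np.array([.4564,-.1448,-.007+.027+.006])+s*np.array([.99,-.143,0])))
print(proj(S,(.459,-.115,.05)),proj(S,(.4553,-.145,.05)))
```

```text
[ 0.45644037 -0.14566886 -0.00789233] [-0.25554444  0.43384424  0.30464784] 0.6493103855033094
[214.13662872 290.46812822]
[238.7580853  293.10767339]
[228.95234015 274.92397733] [225.05593155 282.75688596]
```

View pics/e12.png

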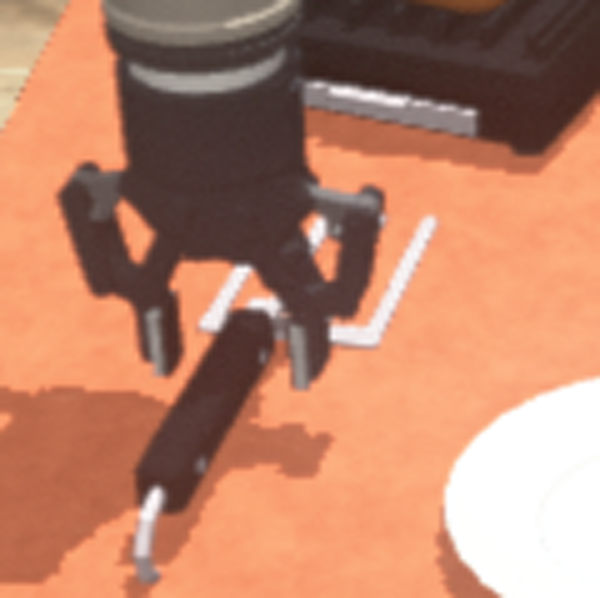

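Emit:
apply_moves(
  plan=[
    [0,0,0,0,0,0,0],
    [0,0,0,0,0,0,-0.3],
    [0,0,0,0,0,0,-0.5],
    [0,0,0,0,0,0,-0.7],
    [0,0,0,0,0,0,-1],
    [0,0,0,0,0,0,-1],
    [0,0,0,0,0,0,-1],
    [0,0,0,0,0,0,-1],
  ],
)

```text
t: 13.9
tcp_pos: [0.4568, -0.1459, -0.007]
ee_rot: [[0.143, 0.99, 0.0], [0.99, -0.143, -0.0], [-0.0, 0.0, -1.0]]
wrist_force: [-2.2, -0.5, 6.6]
gripper_width: 0.239
```

Run:
```python
from h import *
o=manip.observe(); print(o['tcp_pos'],o['wrist_force'],o['gripper_width'])
S=snap('side','side13.png');T=snap('top','top13.png')
img=np.hstack([cv2.resize(S['pixels'][210:340,180:300],(400,433),interpolation=2),cv2.resize(T['pixels'][210:300,290:373],(400,433),interpolation=2)]);cv2.imwrite('pics/e13.png',img)
```

```text
[ 0.45684504 -0.14591199 -0.00701435] [-2.20850223 -0.53430638  6.59212907] 0.23948089073090556
```

View pics/e13.png

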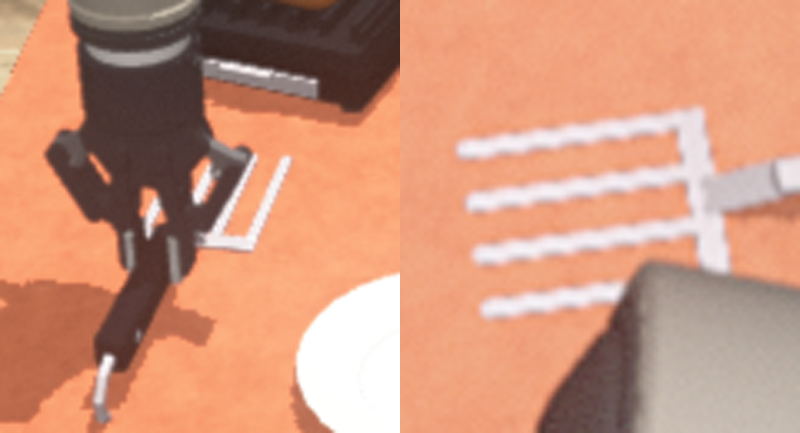

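Emit:
apply_moves(
  plan=[
    [0,0,-0.2,0,0,0,-1],
    [0,0,-0.5,0,0,0,-1],
    [0,0,-0.8,0,0,0,-1],
    [0,0,-1.1,0,0,0,-1],
    [0,0,-1.4,0,0,0,-1],
    [0,0,-1.6,0,0,0,-1],
    [0,0,-1.7,0,0,0,-1],
    [0,0,-1.7,0,0,0,-1],
  ],
)

```text
t: 14.67
tcp_pos: [0.4573, -0.146, 0.0614]
ee_rot: [[0.143, 0.99, 0.001], [0.99, -0.143, -0.001], [-0.001, 0.001, -1.0]]
wrist_force: [0.7, 0.2, -2.0]
gripper_width: 0.244
```

Run:
```python
from h import *
o=manip.observe(); print(o['tcp_pos'],o['ee_rot'],o['wrist_force'],o['gripper_width'])
S=snap('side','side14.png');T=snap('top','top14.png')
cv2.imwrite('pics/s14.png',cv2.resize(S['pixels'][180:310,180:310],None,fx=6,fy=4.6,interpolation=3))
cv2.imwrite('pics/t14.png',cv2.resize(T['pixels'][200:300,280:400],None,fx=6.5,fy=6,interpolation=3))
```

```text
[ 0.45726663 -0.14600139  0.06144634] [[ 1.42912014e-01  9.89734414e-01  1.39485454e-03]
 [ 9.89735237e-01 -1.42911046e-01 -7.70993794e-04]
 [-5.63738969e-04  1.49072096e-03 -9.99998730e-01]] [ 0.71030841  0.18164696 -1.96940543] 0.24366962166644382
```

View pics/s14.png

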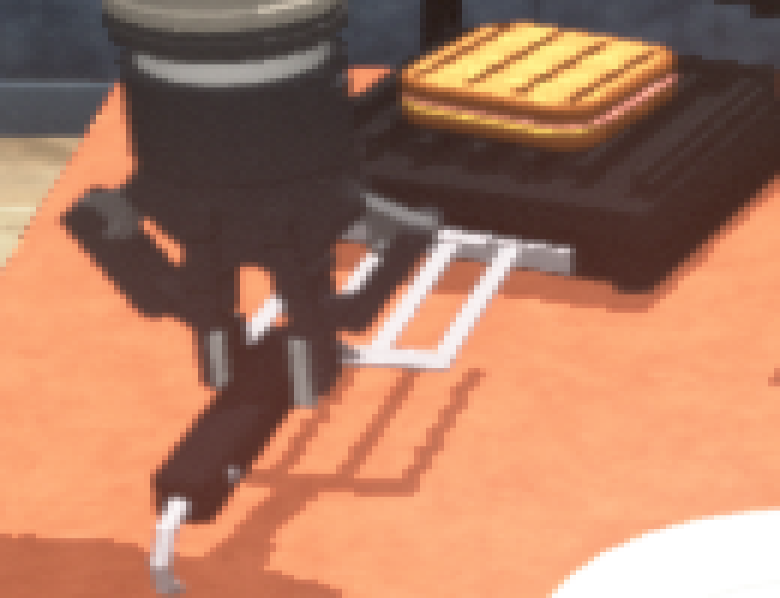

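View pics/t14.png

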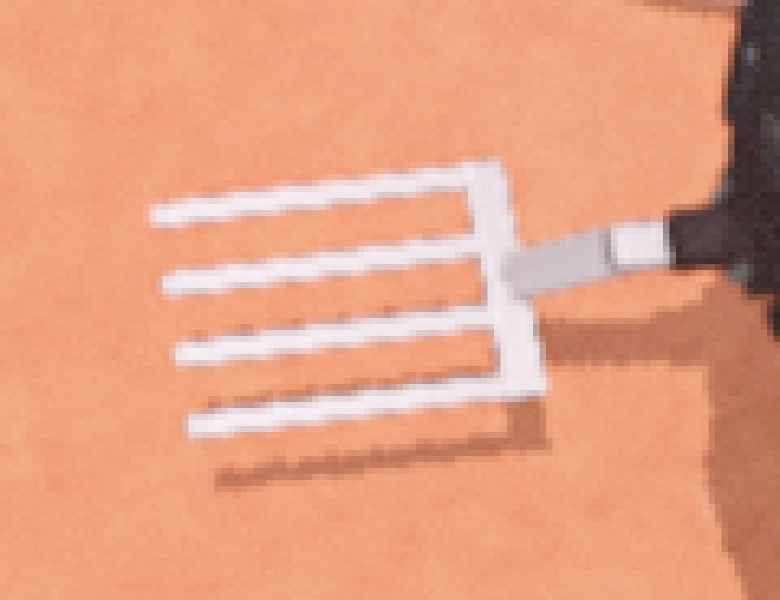

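Run:
```python
from h import *
S=load('side14.png');T=load('top14.png')
t=lambda x,y:(280+(x+.5)/6.5-.5,200+(y+.5)/6-.5)
s=lambda x,y:(180+(x+.5)/6-.5,180+(y+.5)/4.6-.5)
print(tri(T,t(152,215),S,s(515,243)),tri(T,t(165,285),S,s(448,236)))
print(tri(T,t(507,163),S,s(448,367)))
z=.0705
P=[onz(T,*t(*p),z) for p in[(152,215),(165,285),(177,354),(190,427)]]
B=[onz(T,*t(*p),z) for p in[(490,163),(520,387)]]
tm=np.mean(P,0); d=P[3]-P[0]; print(tm,np.linalg.norm(d),'yaw x',np.degrees(np.arctan2(d[1],d[0]))-90)
bm=np.mean(B,0); e=tm-bm; print(bm,np.linalg.norm(e),np.degrees(np.arctan2(e[1],e[0])), w2g(tm))
e=P[0]-onz(T,*t(480,178),z); print(np.degrees(np.arctan2(e[1],e[0])));e=P[3]-onz(T,*t(500,386),z); print(np.degrees(np.arctan2(e[1],e[0])))
```

```text
(array([0.52440593, 0.03959062, 0.07086917]), np.float64(0.002959468258508208)) (array([0.49730308, 0.04291523, 0.07307286]), np.float64(0.0015973309145829546))
(array([ 0.51032868, -0.08240775,  0.07025621]), np.float64(0.004235633736621325))
[0.48410226 0.04428638 0.0705    ] 0.07864620818930161 yaw x 82.60654352489598
[ 0.46903371 -0.06903144  0.0705    ] 0.11431530995016614 82.42547555148049 [-0.1748811  -0.02618942]
81.01106777729971
82.03824193015357
```

Run:
```python
from h import *
o=manip.observe()
p=g2w(-.317,0,.053);print(p,delta(o['ee_rot'],o['tcp_pos'],Rdown(-20.0),p))
```

```text
[ 0.41132008 -0.0805592   0.053     ] [ 1.45  -1.351  0.185 -0.005 -0.     1.964]
```

Emit:
apply_moves(
  plan=[
    [0,-0.2,0,0,0,0.3,-1],
    [0.1,-0.4,0,0,0,0.6,-1],
    [0.2,-0.6,0,0,0,0.9,-1],
    [0.4,-0.8,0,0,0,1.2,-1],
    [0.6,-1,0,0,0,1.5,-1],
    [0.8,-1.2,0.05,0,0,1.8,-1],
    [1,-1.3,0.1,0,0,1.96,-1],
    [1.2,-1.35,0.15,0,0,1.96,-1],
    [1.4,-1.35,0.19,0,0,1.96,-1],
    [1.45,-1.35,0.19,0,0,1.96,-1],
    [1.45,-1.35,0.19,0,0,1.96,-1],
  ],
)

```text
t: 15.68
tcp_pos: [0.4119, -0.0802, 0.0529]
ee_rot: [[0.34, 0.94, -0.0], [0.94, -0.34, 0.0], [-0.0, -0.0, -1.0]]
wrist_force: [-0.6, -0.7, -0.2]
gripper_width: 0.247
```

Run:
```python
from h import *
o=manip.observe(); print(o['tcp_pos'],o['ee_rot'][:,0],o['gripper_width'])
S=snap('side','side15.png');T=snap('top','top15.png')
cv2.imwrite('pics/s15.png',cv2.resize(S['pixels'][180:310,180:310],None,fx=6,fy=4.6,interpolation=3))
cv2.imwrite('pics/t15.png',cv2.resize(T['pixels'][205:315,185:365],None,fx=4.4,fy=5,interpolation=3))
```

```text
[ 0.41190399 -0.08016951  0.05285044] [ 3.40248376e-01  9.40335601e-01 -3.13551769e-05] 0.2468705988201251
```

View pics/s15.png

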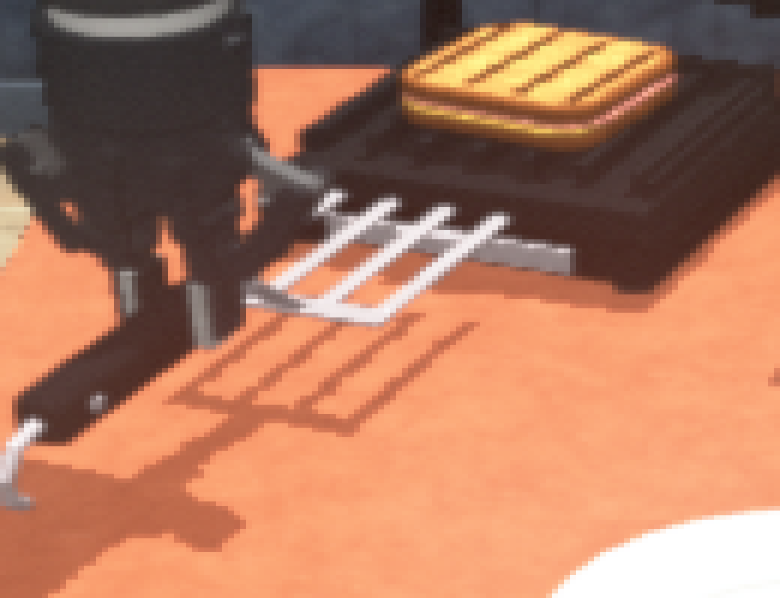

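View pics/t15.png

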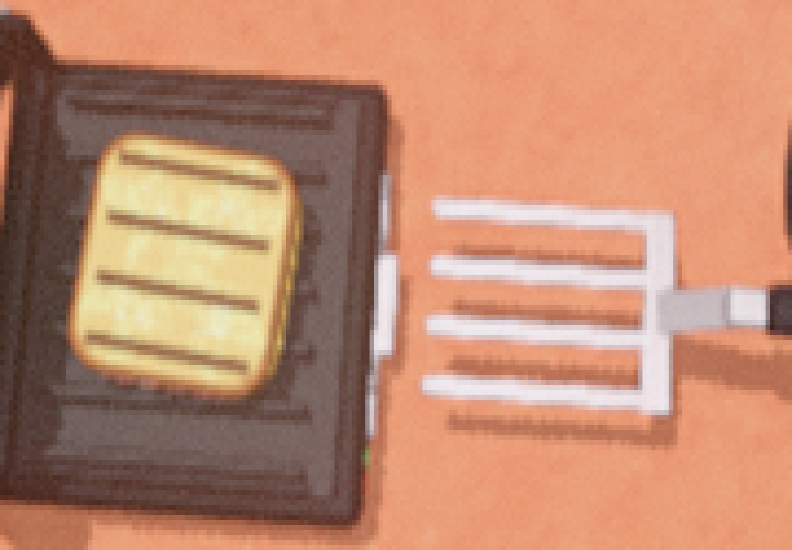

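Run:
```python
from h import *
T=load('top15.png')
t=lambda x,y:(185+(x+.5)/4.4-.5,205+(y+.5)/5-.5)
def yaw(a,b,z):
    p,q=onz(T,*t(*a),z),onz(T,*t(*b),z); e=p-q; return np.round(np.degrees(np.arctan2(e[1],e[0])),2),np.round(w2g(p)*1e3,1),np.round(w2g(q)*1e3,1)
z=.062
for a,b in [((435,207),(640,224)),((433,265),(640,280)),((428,324),(640,341)),((424,384),(635,402))]: print('tine',yaw(a,b,z))
for a,b in [((60,398),(305,413)),((70,103),(330,122))]: print('rib',yaw(a,b,.06))
print('edge',yaw((60,66),(370,89),.07),yaw((0,497),(350,522),.0))
```

```text
tine (np.float64(69.72), array([-125. ,  -39.5]), array([-228.2,  -38.7]))
tine (np.float64(70.27), array([-125.6,  -13.8]), array([-229.2,  -13.9]))
tine (np.float64(69.9), array([-124.9,   12.2]), array([-230.3,   12.8]))
tine (np.float64(69.66), array([-124.6,   38.3]), array([-228.9,   39.3]))
rib (np.float64(70.87), array([54.2, 55.8]), array([-66.9,  54.4]))
rib (np.float64(70.2), array([ 63.5, -74.7]), array([-69.2, -74.7]))
edge (np.float64(70.13), array([ 68.4, -89.1]), array([-88.8, -88.9])) (np.float64(70.39), array([91.4, 98. ]), array([-90.1,  97.4]))
```

Emit:
apply_moves(
  plan=[
    [0.2,0,0,0,0,-0.07,-1],
    [0.4,0,0,0,0,-0.07,-1],
    [0.6,0,0,0,0,-0.07,-1],
    [0.8,0,0,0,0,-0.07,-1],
    [1,0,0,0,0,-0.07,-1],
    [1.2,0,0,0,0,-0.07,-1],
    [1.4,0,0,0,0,-0.07,-1],
    [1.6,0,0,0,0,-0.07,-1],
    [1.8,0,0,0,0,-0.07,-1],
    [1.8,0,0,0,0,-0.07,-1],
  ],
)

```text
t: 16.62
tcp_pos: [0.4367, -0.0118, 0.0531]
ee_rot: [[0.334, 0.943, 0.0], [0.943, -0.334, 0.0], [0.0, 0.0, -1.0]]
wrist_force: [0.1, 0.3, -1.9]
gripper_width: 0.242
```

Run:
```python
from h import *
o=manip.observe(); print(o['tcp_pos'],w2g(o['tcp_pos']),o['wrist_force'],o['gripper_width'])
S=snap('side','side16.png');T=snap('top','top16.png')
img=np.hstack([cv2.resize(S['pixels'][180:290,200:310],(400,440),interpolation=3),cv2.resize(T['pixels'][205:315,190:290],(400,440),interpolation=3)])
cv2.imwrite('pics/s16.png',np.clip(img*1.6,0,255).astype('u1'))
```

```text
[ 0.43674821 -0.01177304  0.05310091] [-0.24366694 -0.00062436] [ 0.07838344  0.34750024 -1.94170837] 0.24188888117213506
```

View pics/s16.png

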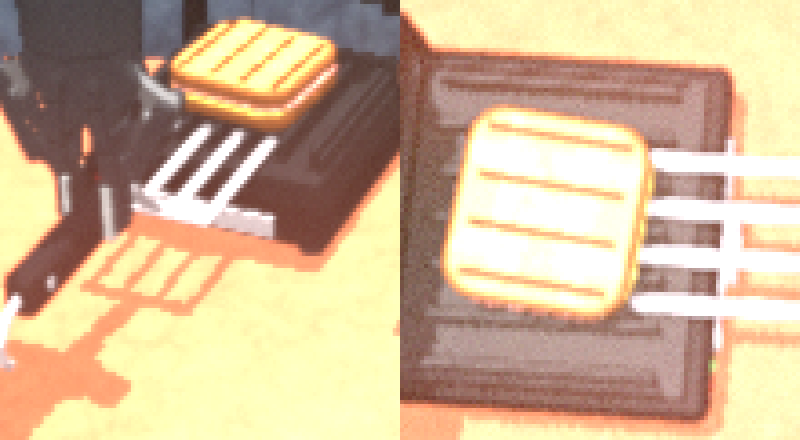

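Emit:
apply_moves(
  plan=[
    [0.15,0,0,0,0,0,-1],
    [0.3,0,0,0,0,0,-1],
    [0.45,0,0,0,0,0,-1],
    [0.6,0,0,0,0,0,-1],
    [0.75,0,0,0,0,0,-1],
    [0.9,0,0,0,0,0,-1],
    [1.05,0,0,0,0,0,-1],
    [1.2,0,0,0,0,0,-1],
    [1.35,0,0,0,0,0,-1],
    [1.5,0,0,0,0,0,-1],
    [1.65,0,0,0,0,0,-1],
    [1.8,0,0,0,0,0,-1],
    [1.95,0,0,0,0,0,-1],
    [2.1,0,0,0,0,0,-1],
    [2.2,0,0,0,0,0,-1],
    [2.2,0,0,0,0,0,-1],
  ],
)

```text
t: 18.05
tcp_pos: [0.466, 0.0706, 0.0531]
ee_rot: [[0.334, 0.943, 0.0], [0.943, -0.334, -0.0], [0.0, 0.0, -1.0]]
wrist_force: [-0.5, 0.6, -1.0]
gripper_width: 0.246
```

Run:
```python
from h import *
o=manip.observe(); print(o['tcp_pos'],w2g(o['tcp_pos']),o['wrist_force'],o['gripper_width'])
S=snap('side','side17.png');T=snap('top','top17.png')
img=np.hstack([cv2.resize(S['pixels'][180:290,200:310],(400,440),interpolation=3),cv2.resize(T['pixels'][205:315,190:290],(400,440),interpolation=3)])
cv2.imwrite('pics/s17.png',np.clip(img*1.6,0,255).astype('u1'))
```

```text
[0.46599853 0.07060158 0.05305077] [-0.15625406 -0.00024201] [-0.48102732  0.57670652 -0.98603828] 0.24554762270996525
```

View pics/s17.png

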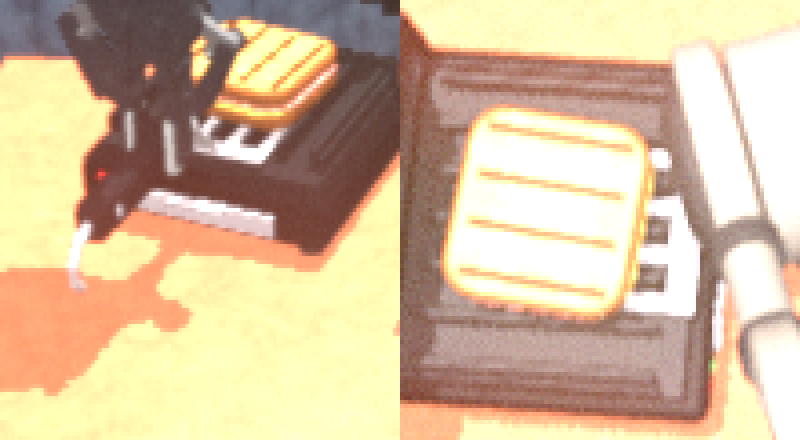

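Emit:
apply_moves(
  plan=[
    [0,0,-0.05,0,0,0,-1],
    [0,0,-0.1,0,0,0,-1],
    [0,0,-0.15,0,0,0,-1],
    [0,0,-0.2,0,0,0,-1],
    [0,0,-0.25,0,0,0,-1],
    [0,0,-0.3,0,0,0,-1],
    [0,0,-0.35,0,0,0,-1],
    [0,0,-0.4,0,0,0,-1],
    [0,0,-0.45,0,0,0,-1],
    [0,0,-0.5,0,0,0,-1],
    [0,0,-0.5,0,0,0,-1],
    [0,0,-0.5,0,0,0,-1],
  ],
)

```text
t: 19.15
tcp_pos: [0.4658, 0.0699, 0.0732]
ee_rot: [[0.335, 0.942, 0.0], [0.942, -0.335, -0.0], [0.0, 0.0, -1.0]]
wrist_force: [-1.1, 0.2, -2.0]
gripper_width: 0.243
```

Run:
```python
from h import *
o=manip.observe(); print(o['tcp_pos'],w2g(o['tcp_pos']),o['wrist_force'],o['moment'],o['gripper_width'])
S=snap('side','side18.png');T=snap('top','top18.png')
img=np.hstack([cv2.resize(S['pixels'][170:280,200:310],(400,440),interpolation=3),cv2.resize(T['pixels'][205:315,190:290],(400,440),interpolation=3)])
cv2.imwrite('pics/s18.png',np.clip(img*1.6,0,255).astype('u1'))
```

```text
[0.46581129 0.06992815 0.0731896 ] [-0.1569511  -0.00029396] [-1.1369621   0.16773188 -2.01760221] [-0.10518851  0.0757226  -0.05750452] 0.24277646814741982
```

View pics/s18.png

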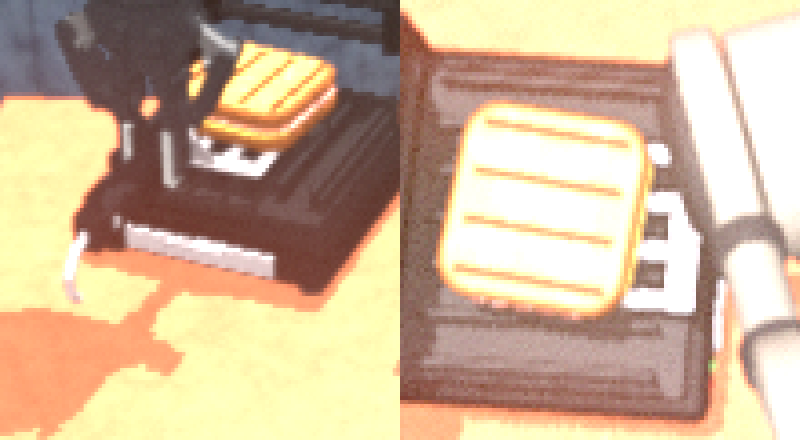

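Emit:
apply_moves(
  plan=[
    [0,0,-0.08,0,0,0,-1],
    [0,0,-0.2,0,0,0,-1],
    [0,0,-0.36,0,0,0,-1],
    [0,0,-0.54,0,0,0,-1],
    [0,0,-0.72,0,0,0,-1],
    [0,0,-0.9,0,0,0,-1],
    [0,0,-1.08,0,0,0,-1],
    [0,0,-1.26,0,0,0,-1],
    [0,0,-1.44,0,0,0,-1],
    [0,0,-1.62,0,0,0,-1],
    [0,0,-1.8,0,0,0,-1],
    [0,0,-1.98,0,0,0,-1],
    [0,0,-2.16,0,0,0,-1],
    [0,0,-2.34,0,0,0,-1],
    [0,0,-2.52,0,0,0,-1],
    [0,0,-2.7,0,0,0,-1],
    [0,0,-2.85,0,0,0,-1],
    [0,0,-2.95,0,0,0,-1],
    [0,0,-3,0,0,0,-1],
    [0,0,-3,0,0,0,-1],
  ],
)

```text
t: 20.92
tcp_pos: [0.4659, 0.0699, 0.1935]
ee_rot: [[0.335, 0.942, 0.001], [0.942, -0.335, -0.0], [0.0, 0.001, -1.0]]
wrist_force: [0.7, -0.1, -2.2]
gripper_width: 0.244
```

Run:
```python
from h import *
o=manip.observe(); print(o['tcp_pos'],w2g(o['tcp_pos']),o['wrist_force'],o['moment'],o['gripper_width'])
S=snap('side','side19.png');T=snap('top','top19.png')
cv2.imwrite('pics/s19.png',cv2.resize(S['pixels'][60:260,190:340],None,fx=5,fy=3,interpolation=3)[:, :])
cv2.imwrite('pics/s19.png',cv2.resize(S['pixels'][60:260,180:340],None,fx=3,fy=3,interpolation=3))
cv2.imwrite('pics/t19.png',cv2.resize(T['pixels'][185:315,150:320],None,fx=4.5,fy=4.5,interpolation=3))
```

```text
[0.4658917  0.06990503 0.19345967] [-0.15694561 -0.00037745] [ 0.69274798 -0.07395599 -2.23118803] [-0.1708385   0.06738711  0.02555899] 0.24379993111070486
```

View pics/s19.png

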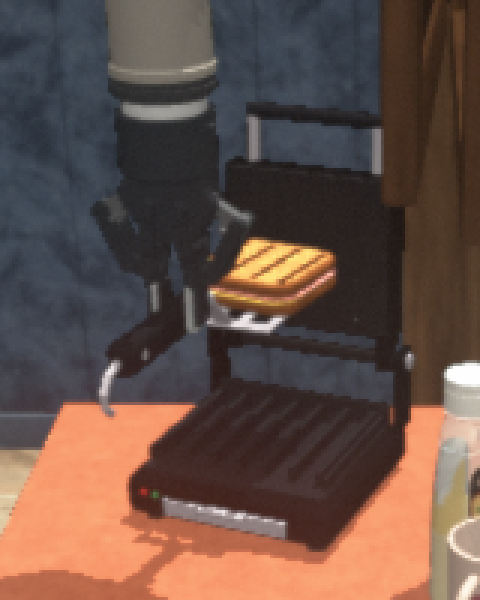

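View pics/t19.png

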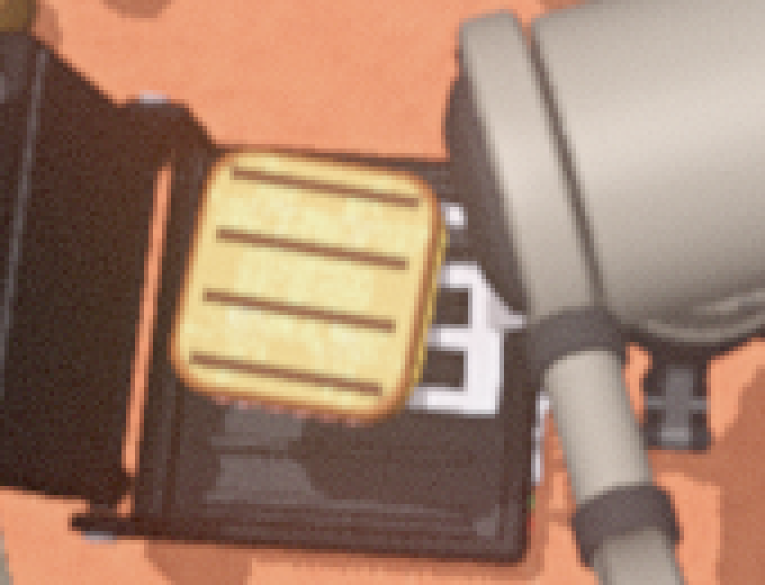

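Run:
```python
from h import *
S=load('side19.png');T=load('top19.png')
cv2.imwrite('pics/u19.png',cv2.resize(S['pixels'][132:172,245:297],None,fx=15,fy=15,interpolation=3))
```

```text
(no output)
```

View pics/u19.png

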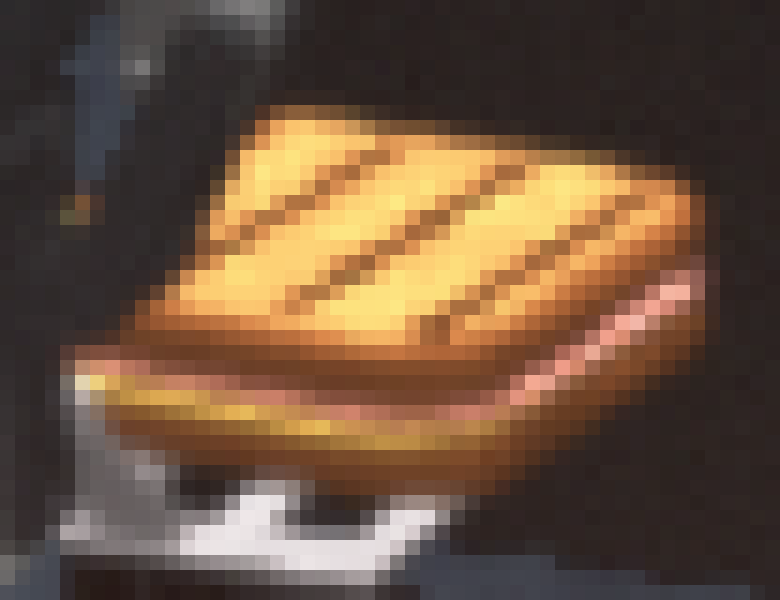

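Run:
```python
from h import *
S=load('side19.png');T=load('top19.png')
s=lambda x,y:(245+(x+.5)/15-.5,132+(y+.5)/15-.5); t=lambda x,y:(150+(x+.5)/4.5-.5,185+(y+.5)/4.5-.5)
for n,a,b in [('1near',(418,203),(435,330)),('1far',(232,173),(640,200)),('2near',(406,265),(300,302)),('2far',(217,233),(520,165)),('3far',(204,295),(390,150))]: 
    p,e=tri(T,t(*a),S,s(*b)); print(n,p,w2g(p),e)
```

```text
1near [0.53917792 0.15983421 0.23029001] [-0.04750816 -0.03886862] 0.0034831328408809546
1far [0.57125259 0.2304915  0.22829474] [ 0.02983684 -0.04511276] 0.00045518813988800947
2near [0.51538739 0.17119382 0.2308815 ] [-0.04487887 -0.01263663] 0.003521262101762685
2far [0.54865233 0.24228586 0.23020845] [ 0.03327835 -0.0198534 ] 0.0010191904949877278
3far [0.5249527  0.25348762 0.22902676] [0.03578991 0.00623958] 0.00026948940935336434
```

Emit:
apply_moves(
  plan=[
    [0,0,0,0,0,0,-1],
    [0,0,0,0,0,0,-1],
    [0,0,0,0,0,0,-1],
    [0,0,0,0,0,0,-1],
    [0,0,0,0,0,0,-1],
    [0,0,0,0,0,0,-1],
    [0,0,0,0,0,0,-1],
    [0,0,0,0,0,0,-1],
    [0,0,0,0,0,0,-1],
    [0,0,0,0,0,0,-1],
    [0,0,0,0,0,0,-1],
    [0,0,0,0,0,0,-1],
  ],
)

```text
t: 22.02
tcp_pos: [0.4657, 0.0699, 0.1931]
ee_rot: [[0.335, 0.942, 0.0], [0.942, -0.335, -0.0], [-0.0, 0.0, -1.0]]
wrist_force: [-0.2, 0.5, -2.7]
gripper_width: 0.244
```

Run:
```python
from h import *
S0=load('side19.png')['pixels'];T0=load('top19.png')['pixels']
S=snap('side','side20.png')['pixels'];T=snap('top','top20.png')['pixels']
d=lambda a,b:np.abs(a.astype(int)-b).max(2)
print((d(S,S0)>60).sum(),(d(T,T0)>60).sum())
I=load('top0.png')['pixels']; m=d(T,I); print('plate/mug/bottle/salt diff px',(m[125:200,350:430]>70).sum(),(m[110:185,240:330]>70).sum())
cv2.imwrite('pics/f20.png',T)
```

```text
2 0
plate/mug/bottle/salt diff px 141 4
```

View pics/f20.png

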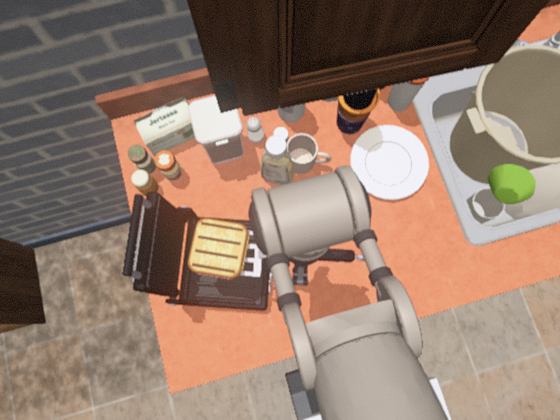

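```bash
python3 -c "
from station import manip
print(manip.finish_job())"
```

```text
the job is handed in; nothing more can be done
None
```

The job is handed in at about 22 s: the lid stands open and the sandwich is lifted out on the turner's tines, with the turner still gripped by its handle.

**What I did:** I opened the lid by its bar to about 94°. I then gripped the turner by its handle, slid the tines along the grooves under the sandwich and lifted it straight up.

**Last checks:**
- **Height and level:** triangulating the sandwich's stripes puts its underside about 13 cm above the ribs, level to about 1°.
- **Steady:** pictures taken about 1 s apart were practically identical, with no slipping in the grip.
- **Insertion:** side forces stayed under about 1 N, and the sandwich did not shift on the ribs.
- **Other items:** the mug, mustard bottle and salt shaker look unchanged from the first picture. The plate also looks where it was; the few differing pixels there I put down to the arm overlapping its edge.

**What disagreed:**
- **Missed first grip:** my first try at the lid handle closed on nothing. The images showed the fingertips about 27 mm higher than the reported TCP. I allowed for that from then on, and both later grasps held.
- **Push on the lid:** while opening the lid, the wrist force reached about 17 N because my arc was about 2 mm too tight. I corrected it on the way.

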